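Turn the drained dosing cup over and stand it under the detergent tap

ROBOT

A 7-joint arm with a two-finger parallel gripper is mounted at the origin on the work surface. World frame = base frame: x ahead of the robot, y to its left, z up, the work surface at z = 0. Lengths are in mm, angles in rad, forces in N, time in s.
With the tool pointing down it reaches from about 350 to 900 mm from the base axis. Payload 7.2 kg.
Tool frame: the origin (TCP) lies between the finger pads; the fingertips stand 17 mm ahead of it and the grasp point (between the pads) lies 2 mm behind it (manip.finger_overhang is the distance from the TCP to the fingertips, in mm); z points along the fingers, y is the line along which they close (so a half turn about z gives the same grasp; the last joint's range is limited). The gripper opens to 85 mm and grips with 20 to 120 N. Pads are 22 mm wide; open, the fingers measure 114 mm over their backs; the gripper's body (76 mm by 85 mm) begins 54 mm behind the grasp point. The pads swing forward as they close: fully open they stand 13 mm farther back than shut.
Start: joints at [-1.273, 0.411, -0.013, 1.596, 0.006, 1.134, -0.082], TCP at [223.57, 583.648, 248.297] pointing down, gripper open.
Joint ranges: [-2.95, 2.95], [-0.29, 1.99], [-1.47, 1.44], [0.14, 2.54], [-1.03, 4.17], [0.13, 1.85], [-2.86, 2.86]. Speed limits (rad/s): [2.39, 2.39, 3.01, 3.01, 3.14, 3.14, 3.14].

INTERFACE

Orientations are given as a 3x3 rotation matrix whose columns are the frame's x, y, z axes.
In Python, from cell import manip gives the robot as it stands.
- The arm moves only by the tool move_arm, never from a script. Its arguments are lists of equal length, an entry for each row: "offset": the shift along the tool's x, y, z normalised to -1 to 1, where 1 is 5 cm, a list of three; "delta_rot": the turn, a rotation vector about the tool's x, y, z normalised to -1 to 1, where 1 is 360 degrees, a list of three. In form: {"offset": [[dx, dy, dz], ...], "delta_rot": [[ax, ay, az], ...]}. A call has exactly 5 rows; each row shifts and turns the commanded pose from where the row before left it, along the tool's axes as they then stand; what a row does not reach is not made up. A row lasts 1/8 s, in which the tool goes at most 62.5 mm and 10.7 degrees, less where a joint would pass 70% of its speed; a pose out of reach is approached as far as the arm can. A call with a number of a shift or a turn outside -1 to 1 is refused whole. A call with a gripper value outside its range is refused whole. "fingers" is the closure, from -1 (fully open) to 1 (shut), set as the call begins (left out, the last holds). The fingers move at their own pace and stop on an object; the grip force is fixed at half the most. Time passes only in rows, so rows that do not move let the fingers close, or fill a call up. It gives the time, the measured TCP pose, the force, the opening and the grip force at its end, in the units of the state.
- manip.get_obs(): the state, without advancing time (a new reading comes with each control period).
- manip.grab_frame(name): name is "side" or "top" or "wrist"; returns a dict with "frame" (480x640x3 uint8, red, green, blue), "K" (3x3 intrinsics, pixels), "pose" (4x4, takes a point from camera to world coordinates). Camera axes: x right, y up, looking along -z (the intrinsics and any distortion apply to the point x, -y, -z); pixel columns grow to the right and rows downward; lengths in mm; the calibration is good to about 2 mm. A picture is of the moment at which its call begins. There is no depth.
- manip.close_job(): hands the job in; it is judged then, once.
Trained networks look in the newest picture that a camera, given by its name, has taken for a name from the list of things; names that differ only in an ending like _2 or _b are one class to them, and where a whole thing is asked for, a point or a joint stands for the part that bears it (a point fixed in the world has none). Each returns a list of dicts, best first, with "conf" (0 to 1); they miss things now and then, are a little off and sometimes report something else, mostly with a low value. They report only what shows in the picture. A call takes as long as a camera call. They do not tell look-alikes from the thing itself.
- manip.recognise(target, camera): "location" ([x, y, z] in mm, in world coordinates, good to about 4 mm: the middle of the surface that is visible of it).
- manip.landmark_of(target, camera): "location" ([x, y, z] in mm, in world coordinates, good to about 4 mm: a listed point, or the origin of a listed thing).
The state is a dict: "time_s": time; "q": joint angles; "qvel": joint speeds; "effort": joint torques, N m; "eef_pos": TCP position; "tool_rot": TCP orientation; "contact_force": force on the tool from outside, world axes, zero at the start; "moment": the same for the moment, N m; "finger_gap": finger opening in mm; "grasp_force": force on a finger pad.
Only numpy, scipy, OpenCV 4.12 (cv2) and the standard library are available. Lean on these libraries where they do the work, as an engineer would, in place of code of your own. Each camera call takes 0.05 s, during which the arm holds its last target. There are 200 camera calls.

TASK

Get the detergent station ready for the next wash: take the larger of the two dosing cups draining upside down on the rubber mat, turn it the right way up, and stand it on the drip tray right under the middle of the tap's spout. Put the cup down rather than drop it, do not press the tap's button, and leave the small cup and everything else on the counter where it stands.

Things in the scene. Friction and masses are not known exactly. Their poses are not given: they have to be found in the camera images.
- cup: The larger dosing cup: white plastic, 60 g, square with cut corners (9 mm), open at one end. 56 mm across the flats at the mouth, evenly down to 52 mm at the base; 66 mm tall, walls and base 2.4 mm. Origin: centre of the mouth plane; z runs from mouth to base: UP at the start (mouth-down on the mat), DOWN when mouth-up. x, y square to its four like flat sides; it lies steadily on any of them.
- cup_base (a point): Centre of the outer face of the large cup's base, 66 mm along the cup's z from the mouth: the top at the start, the underside at the end.
- cup_mid (a point): Middle of the large cup, 33 mm along the cup's z from the mouth.
- small_cup: The small dosing cup, same white plastic and shape, 42 mm across at the mouth, 38 mm at the base, 42 mm tall, also mouth-down on the mat. Origin: centre of its mouth plane, z up. To be left alone.
- mat: Grey rubber draining mat, fixed, 160 mm (x) by 240 mm (y), 4 mm thick, origin at the centre of its underside. The two cups stand mouth-down on its top, near its two ends along y, either one at either end.
- dispenser: Detergent station, fixed: white press-tap jug on a steel rod stand, its tap over a black drip tray with flush steel slats. Origin: on the counter below the spout; y points from tap to jug, z up. Tray: x -65 to 65, y -120 to 55 mm, flat top 12 mm above the counter, no rim. Stand legs (10 mm rods) at x = +/-75, y = 85 and 340 mm; jug 165 mm wide, y 55 to 345, z 157 to 355 mm. Open space towards -y.
- spout (a point): Centre of the outlet of the tap's down-pointing spout (17 mm wide there), 150 mm above the counter, 138 mm above the tray. The tap body is a 26 mm tube along the dispenser's y, axis 187 mm above the counter, from the jug to 12 mm in front (-y) of the spout.
- tray_mid (a point): Point on top of the drip tray straight below the spout, 12 mm above the counter: where the cup's base centre should stand.
- tap_button (a joint): Round 21 mm push button on the front (-y) end of the tap, 187 mm above the counter, its face 25 mm in front of the spout's axis. 0 = out, 0.006 m = fully pressed (about 6 N), springs back. Not to be pressed.
- stain_bottle: Bystander: white bottle, 60 mm diameter, 170 mm tall, 0.4 kg, origin at the centre of its underside, z up.
- soap_dish: Bystander: white dish 100 by 135 mm with a bar of soap, 30 mm tall, origin at the centre of its underside.
- spray: Bystander: clear trigger-spray bottle, 74 mm diameter, 215 mm tall, 0.45 kg, origin at the centre of its underside, z up.
- brush: Bystander: clothes brush lying bristles down, 240 mm long along its x (from -110 to +118 mm), 50 mm wide, 40 mm tall, origin on the counter. Beyond it, along the counter's far edge and right end, stand fixed things up to 270 mm tall: two jugs, a carton, a basket of pegs and a basin.
Things that resemble listed ones, but are neither listed nor needed, are in the scene too. Leave any brown or yellow look-alike of the cup alone.

How it is judged:
By the outcome, as a careful person would: the job done as asked, in the order asked, and still so for the second after the job is handed in, with the robot touching nothing.
It also fails if it takes over 64 s, if anything falls off the work surface, if the arm or the gripper's body presses on something with over 40 N, if the wrist force passes 120 N, or if a joint passes its speed limit or range.

## Working session

There is one attempt and no reset: what is moved stays moved. The work goes in short steps, Python scripts to look and compute and a tool call to move; the robot and the scene stay as the last step left them, time stands still between calls to the robot, and variables do not carry over. Pictures are saved under pics/ and viewed, at most 14 in all, crops included, and the job is handed in when it is done.

Besides the shell and the picture viewer there is one more tool, called after "Call:" as name(argument=value, ...) on one line, values as JSON. move_arm: Moves the arm, as the interface text tells. Scaled input: -1 to 1 covers 5 cm each way for a shift and 360 degrees each way for a turn. Its arguments: {"type":"object","properties":{"offset":{"type":"array"},"delta_rot":{"type":"array"},"fingers":{"type":"number"}},"required":["offset","delta_rot"]}

```bash
mkdir -p pics; python3 - <<'E'
from cell import manip
import cv2,numpy as np
o=manip.get_obs(); print(o['time_s'],o['eef_pos'],np.round(o['tool_rot'],3).tolist(),o['finger_gap'])
for c in ['top','side']:
    f=manip.grab_frame(c); cv2.imwrite(f'pics/{c}0.png',f['frame'][:,:,::-1]); print(c,f['K'].tolist(),np.round(f['pose'],3).tolist())
    for t in ['cup','cup_base','small_cup','mat','dispenser','spout','tray_mid','tap_button','stain_bottle','soap_dish','spray','brush']:
        print(t,[(round(d['conf'],2),np.round(d['location']).tolist()) for d in manip.landmark_of(t,c)[:3]])
print(manip.get_obs()['time_s'])
E
```

```text
0.0 [223.43137276 583.20393027 247.46091616] [[-0.934, 0.358, -0.0], [0.358, 0.934, -0.002], [-0.0, -0.002, -1.0]] 85.28911468339066
top [[555.7647862294776, 0.0, 321.3827929080934], [0.0, 555.7647862294776, 249.12091600494801], [0.0, 0.0, 1.0]] [[-0.005, 0.998, -0.06, 474.109], [-1.0, -0.004, 0.008, -40.726], [0.007, 0.06, 0.998, 1286.076], [0.0, 0.0, 0.0, 1.0]]
cup [(0.97, [344.0, -99.0, -2.0]), (0.81, [398.0, -198.0, 1.0]), (0.8, [599.0, -131.0, 5.0])]
cup_base [(0.91, [345.0, -97.0, 67.0]), (0.91, [402.0, -194.0, 67.0]), (0.75, [598.0, -125.0, 67.0])]
small_cup [(0.65, [574.0, -256.0, 5.0]), (0.33, [542.0, 250.0, 145.0])]
mat [(0.8, [565.0, -195.0, 1.0]), (0.52, [694.0, -391.0, 1.0])]
dispenser [(0.82, [539.0, 248.0, -1.0])]
spout [(0.67, [539.0, 250.0, 149.0])]
tray_mid [(0.88, [535.0, 244.0, 12.0])]Traceback (most recent call last):
  File "<stdin>", line 7, in <module>
ValueError: it knows: brush, cup, cup_base, cup_mid, dispenser, mat, small_cup, soap_dish, spout, spray, stain_bottle, tray_mid
```

View pics/top0.png

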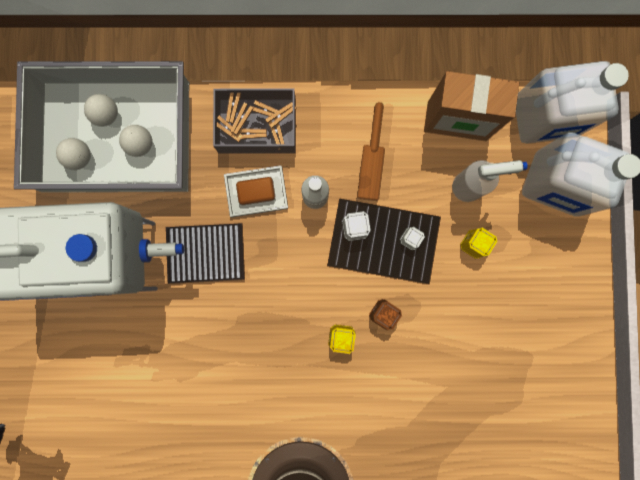

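```bash
python3 - <<'E'
from cell import manip
import cv2,numpy as np
f=manip.grab_frame('side'); cv2.imwrite('pics/side0.png',f['frame'][:,:,::-1]); print(f['K'].tolist(),np.round(f['pose'],3).tolist())
for c in ['side','top']:
    for t in ['cup','cup_base','small_cup','mat','dispenser','spout','tray_mid','stain_bottle','soap_dish','spray','brush'][0 if c=='side' else 7:]:
        print(t,[(round(d['conf'],2),np.round(d['location']).tolist()) for d in manip.landmark_of(t,c)[:3]])
print(manip.get_obs()['time_s'])
E
```

```text
[[474.76796341598254, 0.0, 319.49468929439746], [0.0, 474.76796341598254, 238.62413395788272], [0.0, 0.0, 1.0]] [[0.767, 0.378, -0.518, 100.209], [-0.641, 0.441, -0.628, -647.559], [-0.009, 0.814, 0.581, 647.013], [0.0, 0.0, 0.0, 1.0]]
cup [(0.92, [601.0, -128.0, 0.0]), (0.91, [400.0, -195.0, 2.0]), (0.81, [562.0, -408.0, -1.0])]
cup_base [(0.85, [559.0, -408.0, 64.0]), (0.73, [345.0, -95.0, 65.0]), (0.58, [597.0, -130.0, 71.0])]
small_cup [(0.8, [571.0, -259.0, 9.0]), (0.26, [781.0, -172.0, 3.0])]
mat [(0.69, [564.0, -197.0, -1.0])]
dispenser [(0.74, [541.0, 249.0, -0.0])]
spout [(0.83, [541.0, 248.0, 151.0])]
tray_mid [(0.72, [537.0, 248.0, 13.0])]
stain_bottle [(0.81, [674.0, -36.0, 2.0]), (0.25, [538.0, 251.0, 14.0])]
soap_dish [(0.91, [685.0, 101.0, -0.0]), (0.25, [538.0, 250.0, -1.0])]
spray [(0.69, [695.0, -391.0, -0.0])]
brush [(0.69, [779.0, -173.0, 4.0])]
stain_bottle [(0.73, [673.0, -39.0, -3.0])]
soap_dish [(0.97, [683.0, 100.0, -1.0]), (0.39, [539.0, 249.0, 147.0])]
spray []
brush [(0.61, [774.0, -169.0, 2.0])]
1.2
```

View pics/side0.png

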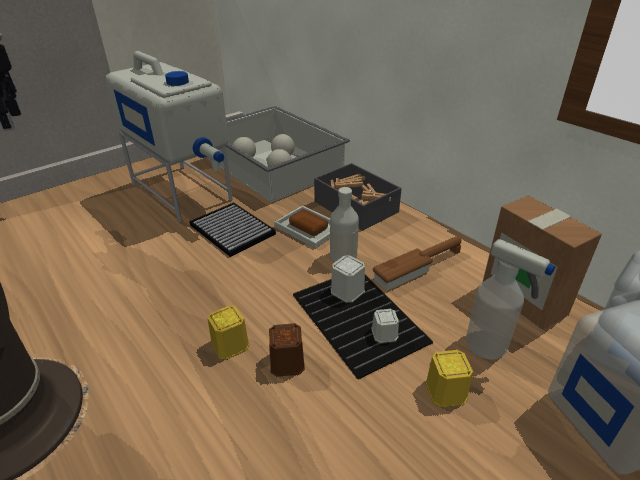

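Candidates for the cup in the top view: white (357,225), white (413,238), yellow (342,340) and (482,242), brown (385,315). The larger white one at (357,225), world about (599,-129), fits. The yellow and brown ones are look-alikes, and (413,238) is the small cup. Next I confirm this in a crop and fit yaw and position.

```bash
cat > h.py <<'E'
from cell import manip
import cv2,numpy as np
from scipy.optimize import minimize
def proj(f,P):
    T=np.linalg.inv(f['pose']); p=np.asarray(P,float)@T[:3,:3].T+T[:3,3]
    p=p*[1,-1,-1]; u=p@f['K'].T; return u[:,:2]/u[:,2:]
def octo(w,c=9):
    a=w/2;b=a-c
    return np.array([[a,b],[b,a],[-b,a],[-a,b],[-a,-b],[-b,-a],[b,-a],[a,-b]])
def solid(x,y,yaw,z0,z1,p0,p1):
    R=np.array([[np.cos(yaw),-np.sin(yaw)],[np.sin(yaw),np.cos(yaw)]])
    return np.vstack([np.c_[p0@R.T+[x,y],np.full(len(p0),z0)],np.c_[p1@R.T+[x,y],np.full(len(p1),z1)]])
def fit(views,x0,z0,z1,p0,p1,S=4):
    def cost(v):
        c=0
        for f,m in views:
            h=cv2.convexHull((proj(f,solid(*v,z0,z1,p0,p1))*S+S/2).astype(np.float32))
            r=np.zeros((480*S,640*S),np.uint8); cv2.fillConvexPoly(r,(h*16).astype(np.int32),1,shift=4)
            M=cv2.resize(m,None,fx=S,fy=S,interpolation=cv2.INTER_NEAREST)
            c+=1-(r&M).sum()/(r|M).sum()
        return c
    sx=np.array([x0]+[[x0[0]+8,x0[1],x0[2]],[x0[0],x0[1]+8,x0[2]],[x0[0],x0[1],x0[2]+.3]])
    r=minimize(cost,x0,method='Nelder-Mead',options=dict(initial_simplex=sx,xatol=.02,fatol=1e-4))
    return r.x,r.fun/len(views)
def blob(f,mask,pt):
    n,l=cv2.connectedComponents(mask.astype(np.uint8)); return (l==l[int(pt[1]),int(pt[0])]).astype(np.uint8)
E
python3 - <<'E'
from h import *
V={c:manip.grab_frame(c) for c in('top','side')}
I=V['top']['frame']
c=cv2.resize(I[195:350,320:510],None,fx=4,fy=3.8,interpolation=cv2.INTER_CUBIC)[:590]
# tray: dark/steel unsaturated
hsv=cv2.cvtColor(I,cv2.COLOR_RGB2HSV)
g=np.zeros((480,640),np.uint8); g[215:292,160:252]=1
m=((hsv[...,1]<70)&(g>0)).astype(np.uint8)
dark=(I.max(2)<60)&(g>0)
m=cv2.morphologyEx((m|dark).astype(np.uint8),cv2.MORPH_CLOSE,np.ones((5,5)))
m=cv2.morphologyEx(m,cv2.MORPH_OPEN,np.ones((7,7)))
cr=cv2.resize(I[205:300,150:260],None,fx=4,fy=4); cm=cv2.resize(m[205:300,150:260]*255,None,fx=4,fy=4)
cv2.imwrite('pics/c1.png',c[:,:,::-1])
cv2.imwrite('pics/c2.png',np.hstack([cr[:,:,::-1],cv2.cvtColor(cm,cv2.COLOR_GRAY2BGR)])[:, :800+80][:, :800])
vs=[]
for k,v in V.items():
    h=cv2.cvtColor(v['frame'],cv2.COLOR_RGB2HSV); p=proj(v,[[599,-129,60]])[0]
    mm=blob(v,(h[...,1]<60)&(h[...,2]>105),p)
    if k=='side':
        mm[:int(p[1])-25]=0
    print(k,p,mm.sum()); vs.append((v,mm))
    print(fit([(v,mm)],[599,-129,-.1],4,70,octo(56),octo(52)))
print(fit(vs,[599,-129,-.1],4,70,octo(56),octo(52)))
for d in manip.landmark_of('mat','top')[:1]: print(d)
R=np.array([[-65,-120],[65,-120],[65,55],[-65,55.]])
print(m.sum(),fit([(V['top'],m)],[539,249,0],0,12,R,R))
E
```

```text
top [356.82460922 225.94646031] 598
(array([ 6.06579773e+02, -1.30794813e+02,  2.01482270e-01]), np.float64(0.11813315804300872))
side [347.90599437 269.51112712] 442
(array([649.88087804, -70.65563837,  -0.76011664]), np.float64(0.6148660531097954))
(array([ 6.05298384e+02, -1.29244446e+02,  1.89549335e-01]), np.float64(0.4108363183336244))
{'location': [563.5, -194.3, -0.4], 'conf': 0.86}
4158 (array([5.41607956e+02, 2.52419002e+02, 4.64119101e-02]), np.float64(0.08660383944153582))
```

View pics/c1.png

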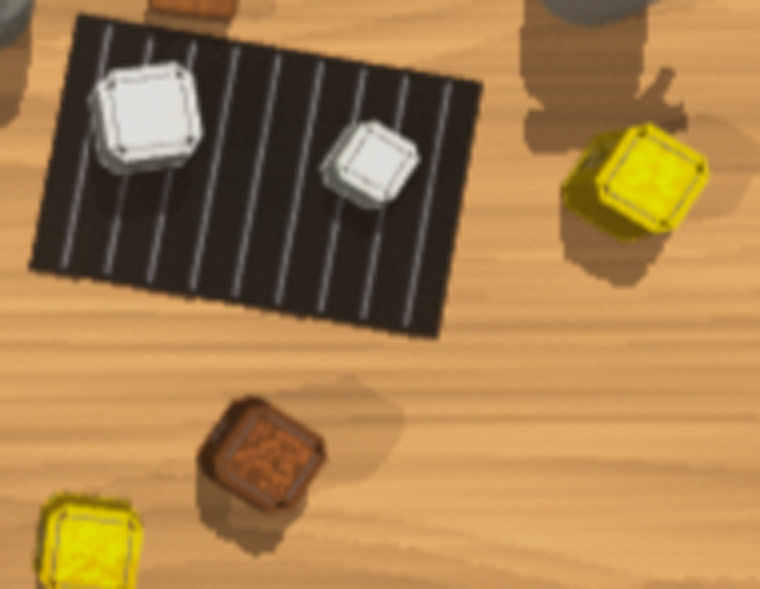

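View pics/c2.png

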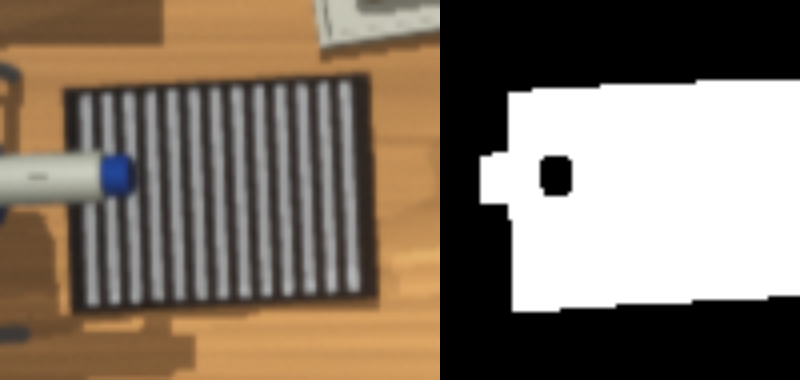

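The crop confirms the large white cup at top pixel (357,225), with the small one at (413,238) clearly smaller. The tray corners are near (166,227), (242,224), (244.5,279.5) and (168,283). Next I refine both.

```bash
cat >> h.py <<'E'
def ray(f,uv,z):
    d=np.linalg.inv(f['K'])@[uv[0],uv[1],1]; d=f['pose'][:3,:3]@(d*[1,-1,-1]); o=f['pose'][:3,3]
    return o+d*(z-o[2])/d[2]
E
python3 - <<'E'
from h import *
v=manip.grab_frame('top')
C=np.array([ray(v,p,12)[:2] for p in [(166.2,227),(242,223.7),(244.5,279.5),(168.3,283)]])
print(C.round(1).tolist())
# dispenser frame corners: TL=(+x,+y),TR=(+x,-y),BR,BL
D=np.array([[65,55],[65,-120],[-65,-120],[-65,55.]])
M,_=cv2.estimateAffinePartial2D(D,C); print(M, np.hypot(*M[:,0]),np.degrees(np.arctan2(M[1,0],M[0,0])))
h=cv2.cvtColor(v['frame'],cv2.COLOR_RGB2HSV)
g=v['frame'][215:242:1,342:374,1]; print(g[::2,::2])
for th in (170,185,200):
    mm=blob(v,(h[...,1]<60)&(h[...,2]>th),(357,224)); print(th,mm.sum(),fit([(v,mm)],[599,-129,.1],70,70,octo(52),octo(52)))
for th in (40,60,75):
    mm=blob(v,(h[...,1]<110)&(h[...,2]>th),(357,224)); print(th,mm.sum(),fit([(v,mm)],[599,-129,.1],4,70,octo(56),octo(52)))
for t in('cup_base','cup_mid','cup'):print([d for d in manip.landmark_of(t,'top') if abs(d['location'][0]-600)<25])
E
```

```text
[[603.1, 305.7], [610.1, 131.8], [481.9, 125.6], [474.7, 299.4]]
[[ 9.91257853e-01 -4.32871040e-02  5.41023467e+02]
 [ 4.32871040e-02  9.91257853e-01  2.47829104e+02]] 0.9922025520174488 2.5004529629768184
[[ 38  88 121 181 205 207 205 186 198 198 209 165 205 104  33  33]
 [ 41 157 181 144 218 219 218 219 220 221 221 214 209 142  34  32]
 [ 66 136 212 208 220 221 222 221 221 221 221 217 188 179  34  33]
 [103 115 215 198 221 221 221 221 221 221 222 220 182 203  38  33]
 [ 72 103 215 190 221 220 220 221 220 221 221 220 187 207  46  33]
 [ 59  95 212 189 221 221 221 221 222 220 221 221 206 212  67  32]
 [ 66  92 192 191 220 220 222 222 222 220 220 221 214 216  83  31]
 [ 67  89 169 213 218 221 221 221 220 221 222 221 214 215 121  32]
 [ 59  96 143 214 217 221 221 221 219 219 220 212 166 156  81  33]
 [ 54 111 118 195 155 204 207 205 192 191 198 203 186 148  35  35]
 [ 48  76  85 141 156 214 216 213 196 193 182 155 135  58  32  36]
 [ 41  56 102  87 109 135 108  91  82  80  81  92  57  31  33  46]
 [ 38  31  49  90  86  77  66  74  72  54  55  41  31  33  34  57]
 [ 37  31  29  38  48  45  31  31  28  32  58  30  29  35  36  63]]
170 492 (array([ 6.02152574e+02, -1.28571694e+02,  1.44709732e-01]), np.float64(0.09424753050552004))
185 467 (array([ 6.02633997e+02, -1.28527902e+02,  1.54817654e-01]), np.float64(0.12363508277562518))
200 395 (array([ 6.03148574e+02, -1.28851779e+02,  1.34334246e-01]), np.float64(0.25845467355566))
40 5666 (array([ 6.15399239e+02, -1.28948812e+02,  1.60135499e-01]), np.float64(0.8835098168983013))
60 891 (array([ 6.02769204e+02, -1.28372891e+02,  1.60190513e-01]), np.float64(0.2657126823793491))
75 739 (array([ 6.03766533e+02, -1.28974030e+02,  1.84342258e-01]), np.float64(0.12216889786983243))
[{'location': [596.0, -127.5, 68.4], 'conf': 0.97}]
[{'location': [605.3, -130.5, 37.8], 'conf': 0.92}]
[{'location': [598.7, -131.1, 2.3], 'conf': 0.95}]
```

Call:
move_arm(offset=[[0,0,0],[0,0,0],[0,0,0],[0,0,0],[0,0,0]], delta_rot=[[0,0,0.028],[0,0,0.028],[0,0,0.028],[0,0,0.028],[0,0,0.028]])

```text
time_s: 2.17
eef_pos: [223.6, 583.7, 248.3]
tool_rot: [[-0.314, 0.949, 0.0], [0.949, 0.314, 0.0], [0.0, 0.0, -1.0]]
contact_force: [1.2, -0.1, 0.4]
finger_gap: 85.3
grasp_force: 0.0
```

```bash
python3 -c "
from cell import manip;o=manip.get_obs();print(o['q'],o['eef_pos'],o['tool_rot'].tolist() if hasattr(o['tool_rot'],'tolist') else o['tool_rot'],o['time_s'])"
```

```text
[-1.40367871  0.4108649   0.1672168   1.60591478 -0.07355031  1.13091062
 -0.89919974] [223.55217418 583.65341702 248.31871114] [[-0.3141764354633396, 0.9493646124247961, 8.664103608871894e-06], [0.9493646106045627, 0.3141764342635567, 6.546055574227728e-05], [5.9423877953425384e-05, 2.879155741543061e-05, -0.9999999978199245]] 2.175
```

```bash
cat > p.py <<'E'
from cell import manip
import numpy as np
from scipy.spatial.transform import Rotation as Ro
def pose(az,dip,sgn):
    """tool z points to azimuth az, dip degrees below horizontal; tool y = sgn*(left of az)"""
    a,b=np.radians([az,dip]); z=np.array([np.cos(b)*np.cos(a),np.cos(b)*np.sin(a),-np.sin(b)])
    y=sgn*np.array([-np.sin(a),np.cos(a),0]); return np.c_[np.cross(y,z),y,z]
def plan(pos,R,N,via=0,start=None):
    o=manip.get_obs(); p0,R0=(o['eef_pos'],np.array(o['tool_rot'])) if start is None else start
    d=Ro.from_matrix(R0.T@R).as_rotvec()
    if via: d=d-np.sign(via)*0 if d[2]*via>=0 else d*(1-2*np.pi/np.linalg.norm(d))
    r=Ro.from_rotvec(d/N).as_matrix(); S=sum(np.linalg.matrix_power(r,k) for k in range(N))
    pr=np.linalg.solve(S,R0.T@(np.asarray(pos)-p0))
    off=np.round(pr/50,3); dr=np.round(d/N/2/np.pi,4)
    print('N',N,'off',off.tolist(),'rot',dr.tolist(),'deg/row',round(np.degrees(np.linalg.norm(d))/N,1),'mm/row',round(np.linalg.norm(pr),1))
    p=np.array(p0);Rr=R0.copy();w=[]
    for k in range(N):
        p=p+Rr@off*50; Rr=Rr@Ro.from_rotvec(dr*2*np.pi).as_matrix()
        if k%max(1,N//5)==max(1,N//5)-1: w.append(p.round().astype(int).tolist())
    print('path',w); return p,Rr
def show():
    o=manip.get_obs(); print(round(o['time_s'],2),'q',np.round(o['q'],3).tolist(),'p',np.round(o['eef_pos'],1).tolist(),'gap',round(o['finger_gap'],1),'F',np.round(o['contact_force'],1).tolist(),'g',round(o['grasp_force'],1))
    open('log.txt','a').write(repr((list(map(float,o['q'])),list(map(float,o['eef_pos'])),np.array(o['tool_rot']).tolist()))+'\n')
E
python3 - <<'E'
from p import *
show()
R=pose(8.3,45,-1); g=np.array([602,-129,38])
t=g+R[:,2]*2; print(R.round(3),t)
plan(t-110*R[:,2]+[0,0,30],R,20)
E
```

```text
2.17 q [-1.404, 0.411, 0.167, 1.606, -0.074, 1.131, -0.899] p [223.6, 583.7, 248.3] gap 85.3 F [1.2, -0.1, 0.4] g 0.0
[[ 0.7    0.144  0.7  ]
 [ 0.102 -0.99   0.102]
 [ 0.707 -0.    -0.707]] [ 603.39940079 -128.7958495    36.58578644]
N 20 off [-0.592, 0.662, -0.027] rot [-0.0054, 0.0045, 0.0131] deg/row 5.4 mm/row 44.5
path [[376, 493, 254], [490, 358, 256], [555, 194, 243], [565, 21, 208], [525, -140, 146]]
```

```bash
python3 - <<'E'
from p import *
R=pose(8.3,45,-1); g=np.array([602,-129,38])
t=g+R[:,2]*2
o=manip.get_obs()
s=plan([360,190,260],np.array(o['tool_rot']),10)
plan(t-110*R[:,2]+[0,0,30],R,15,start=s)
E
```

```text
N 10 off [-0.833, 0.012, -0.023] rot [0.0, 0.0, 0.0] deg/row 0.0 mm/row 41.7
path [[251, 505, 251], [278, 426, 253], [305, 348, 255], [333, 269, 257], [360, 190, 260]]
N 15 off [-0.38, 0.412, 0.08] rot [-0.0072, 0.0061, 0.0175] deg/row 7.1 mm/row 28.3
path [[433, 148, 248], [489, 86, 234], [524, 12, 214], [536, -67, 185], [526, -140, 144]]
```

Call:
move_arm(offset=[[-0.833,0.012,-0.023],[-0.833,0.012,-0.023],[-0.833,0.012,-0.023],[-0.833,0.012,-0.023],[-0.833,0.012,-0.023]], delta_rot=[[0,0,0],[0,0,0],[0,0,0],[0,0,0],[0,0,0]], fingers=-1)

```text
time_s: 2.8
eef_pos: [293.4, 386.0, 254.3]
tool_rot: [[-0.32, 0.948, 0.0], [0.948, 0.32, 0.001], [0.0, 0.0, -1.0]]
contact_force: [0.4, -0.1, -0.0]
finger_gap: 85.7
grasp_force: 0.0
```

Call:
move_arm(offset=[[-0.833,0.012,-0.023],[-0.833,0.012,-0.023],[-0.833,0.012,-0.023],[-0.833,0.012,-0.023],[-0.833,0.012,-0.023]], delta_rot=[[0,0,0],[0,0,0],[0,0,0],[0,0,0],[0,0,0]])

```text
time_s: 3.42
eef_pos: [362.8, 189.7, 260.1]
tool_rot: [[-0.32, 0.948, 0.001], [0.948, 0.32, 0.001], [0.001, 0.001, -1.0]]
contact_force: [0.6, -0.2, 0.2]
finger_gap: 85.0
grasp_force: 0.0
```

```bash
python3 - <<'E'
from p import *
show()
R=pose(8.3,45,-1); g=np.array([602,-129,38])
t=g+R[:,2]*2
plan(t-110*R[:,2]+[0,0,30],R,15)
E
```

```text
3.42 q [-0.99, 0.004, 0.397, 2.085, -0.002, 1.052, -0.266] p [362.8, 189.7, 260.1] gap 85.0 F [0.6, -0.2, 0.2] g 0.0
N 15 off [-0.383, 0.407, 0.079] rot [-0.0073, 0.006, 0.0175] deg/row 7.2 mm/row 28.2
path [[435, 147, 248], [491, 86, 235], [525, 11, 215], [537, -67, 186], [527, -140, 146]]
```

Call:
move_arm(offset=[[-0.383,0.407,0.079],[-0.383,0.407,0.079],[-0.383,0.407,0.079],[-0.383,0.407,0.079],[-0.383,0.407,0.079]], delta_rot=[[-0.0073,0.006,0.0175],[-0.0073,0.006,0.0175],[-0.0073,0.006,0.0175],[-0.0073,0.006,0.0175],[-0.0073,0.006,0.0175]])

```text
time_s: 4.05
eef_pos: [474.7, 108.4, 239.9]
tool_rot: [[0.204, 0.955, 0.217], [0.949, -0.247, 0.195], [0.24, 0.166, -0.957]]
contact_force: [-0.6, 0.5, -0.6]
finger_gap: 85.3
grasp_force: 0.0
```

Call:
move_arm(offset=[[-0.383,0.407,0.079],[-0.383,0.407,0.079],[-0.383,0.407,0.079],[-0.383,0.407,0.079],[-0.383,0.407,0.079]], delta_rot=[[-0.0073,0.006,0.0175],[-0.0073,0.006,0.0175],[-0.0073,0.006,0.0175],[-0.0073,0.006,0.0175],[-0.0073,0.006,0.0175]])

```text
time_s: 4.68
eef_pos: [532.0, -14.7, 206.8]
tool_rot: [[0.59, 0.646, 0.484], [0.626, -0.745, 0.231], [0.509, 0.167, -0.844]]
contact_force: [1.2, 0.6, 0.8]
finger_gap: 85.4
grasp_force: 0.0
```

Call:
move_arm(offset=[[-0.383,0.407,0.079],[-0.383,0.407,0.079],[-0.383,0.407,0.079],[-0.383,0.407,0.079],[-0.383,0.407,0.079]], delta_rot=[[-0.0073,0.006,0.0175],[-0.0073,0.006,0.0175],[-0.0073,0.006,0.0175],[-0.0073,0.006,0.0175],[-0.0073,0.006,0.0175]])

```text
time_s: 5.3
eef_pos: [532.4, -62.6, 168.1]
tool_rot: [[0.678, 0.511, 0.529], [0.494, -0.849, 0.187], [0.544, 0.135, -0.828]]
contact_force: [-0.1, -0.4, 0.2]
finger_gap: 85.5
grasp_force: 0.0
```

```bash
python3 - <<'E'
from p import *
show()
from h import *
f=manip.grab_frame('wrist'); cv2.imwrite('pics/w1.png',f['frame'][:,:,::-1])
for t in('cup_base','cup_mid','cup'):print([d for d in manip.landmark_of(t,'wrist') if d['location'][0]>550])
R=pose(8.3,45,-1); g=np.array([602,-129,38])
t=g+R[:,2]*2
s=plan(t-60*R[:,2],R,5)
plan(t,R,5,start=s)
E
```

```text
5.3 q [0.556, 0.222, -0.385, 2.284, -1.024, 0.247, 0.167] p [532.4, -62.6, 168.1] gap 85.5 F [-0.1, -0.4, 0.2] g 0.0
[{'location': [600.0, -129.4, 66.7], 'conf': 0.79}]
[{'location': [597.1, -125.9, 37.5], 'conf': 0.83}, {'location': [569.5, -196.2, 5.7], 'conf': 0.74}]
[{'location': [603.0, -128.1, 2.6], 'conf': 0.83}]
N 5 off [-0.234, 0.275, 0.302] rot [-0.0047, 0.0056, 0.0124] deg/row 5.2 mm/row 23.5
path [[539, -78, 151], [545, -93, 133], [551, -107, 116], [557, -121, 98], [562, -135, 79]]
N 5 off [-0.0, 0.0, 0.24] rot [0.0, -0.0, 0.0] deg/row 0.0 mm/row 12.0
path [[570, -134, 70], [578, -132, 62], [587, -131, 54], [595, -130, 45], [604, -129, 37]]
```

View pics/w1.png

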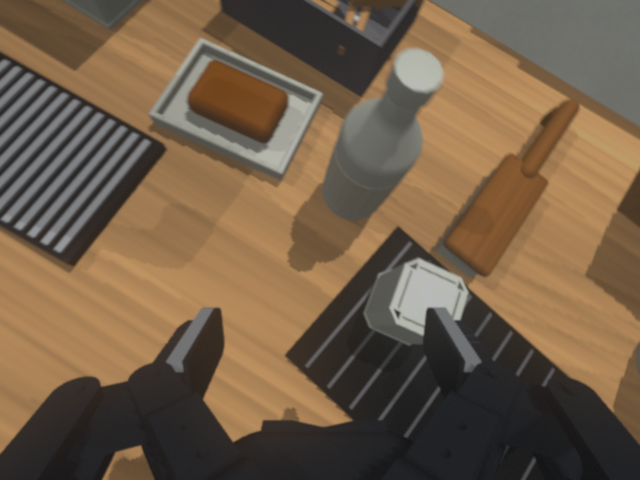

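The wrist view shows the cup at (428,300), between the open fingers' reach. The arm stopped because joint 5 is at its limit and joint 6 is near its minimum. I fit the kinematics from the readings so I can plan within the joint limits.

```bash
cat > k.py <<'E'
import numpy as np, ast, itertools
from scipy.spatial.transform import Rotation as Ro
from scipy.optimize import least_squares
rz=lambda a:Ro.from_rotvec([0,0,a]).as_matrix()
ry=lambda a:Ro.from_rotvec([0,a,0]).as_matrix()
def fk(q,x,s):
    # x: c1,c7, then offsets after j1(z) j2(xyz) ... 
    c1,c7,h,a1,b1,l1,e1,f1,l2,e2,l3,e3,f3=x
    R=rz(s[0]*q[0]+c1); p=R@[a1,b1,h]
    R=R@ry(q[1]); R=R@rz(s[1]*q[2]); p=p+R@[e1,f1,l1]
    R=R@ry(q[3]); R=R@rz(s[2]*q[4]); p=p+R@[e2,0,l2]
    R=R@ry(q[5]); R=R@rz(s[3]*q[6]+c7); p=p+R@rz(-s[3]*q[6]-c7)@[e3,f3,l3]
    return p,R
def data():
    D=[ast.literal_eval(l) for l in open('log.txt')]
    D.append(([-1.273,.411,-.013,1.596,.006,1.134,-.082],[223.57,583.648,248.297],[[-0.934,0.358,0],[0.358,0.934,-0.002],[0,-0.002,-1.0]]))
    return D
def calib():
    D=data(); best=None
    for s in itertools.product([1,-1],repeat=4):
        for c7 in np.arange(4)*np.pi/2:
            def res(x):
                r=[]
                for q,p,R in D:
                    P,Q=fk(q,x,s); r+=list(P-p)+list(300*Ro.from_matrix(np.array(R).T@Q).as_rotvec())
                return np.r_[r,(x-x0)[2:]*.003]
            x0=np.array([0,c7,350,0,0,380,0,0,380,0,200,0,0.])
            o=least_squares(res,x0,max_nfev=60)
            if best is None or o.cost<best[0]: best=(o.cost,s,o.x,o.fun)
    return best
E
python3 - <<'E'
from k import *
b=calib(); print(b[0],b[1],b[2].round(3).tolist()); print(b[3].reshape(-1)[:len(data())*6].reshape(-1,6).round(2))
import pickle; pickle.dump((b[1],b[2]),open('k.pkl','wb'))
E
```

```text
0.5506144884166904 (-1, -1, -1, -1) [-0.0, 1.571, 281.065, -0.322, -29.639, 533.523, 0.782, -21.26, 454.919, 0.435, 328.868, 2.505, 2.694]
[[-0.01 -0.01  0.02 -0.   -0.    0.05]
 [ 0.01  0.   -0.   -0.   -0.    0.05]
 [-0.    0.    0.   -0.02 -0.01  0.05]
 [ 0.01  0.01 -0.02 -0.77  0.05 -0.15]]
```

```bash
cat >> k.py <<'E'
import pickle
LO=np.array([-2.95,-.29,-1.47,.14,-1.03,.13,-2.86]);HI=np.array([2.95,1.99,1.44,2.54,4.17,1.85,2.86])
def ik(p,R,seed=None,n=60,rng=np.random.default_rng(0)):
    s,x=pickle.load(open('k.pkl','rb')); out=[]
    m=.06
    for i in range(n if seed is None else 1):
        q0=rng.uniform(LO+.1,HI-.1) if seed is None else np.clip(seed,LO+m,HI-m)
        mid=(LO+HI)/2 if seed is None else q0
        def res(q):
            P,Q=fk(q,x,s); return np.r_[(P-p)/100,3*Ro.from_matrix(R.T@Q).as_rotvec(),.003*(q-mid)/(HI-LO)]
        o=least_squares(res,q0,bounds=(LO+m,HI-m),max_nfev=80)
        if np.abs(o.fun[:6]).max()<.02: out.append(o.x)
    u=[]
    for q in out:
        if all(np.abs(q-w).max()>.4 for w in u): u.append(q)
    return u
E
python3 - <<'E'
from k import *; from p import pose
def t(name,p,az,dip,sgn):
    R=pose(az,dip,sgn); S=ik(np.array(p),R,n=25)
    print(name,az,dip,sgn,[ (np.minimum(q-LO,HI-q).min().round(2),q.round(2).tolist()) for q in S][:4])
for az in(8.3,98.3,-81.7):
    for sg in(1,-1): t('G1',[602,-129,37],az,45,sg)
for az in(0,45,90):
    for sg in (1,-1): t('L',[470,30,30],az,45,sg)
    for sg in (1,-1): t('G2',[470,30,30],az,110,sg)
for az in(25,50,80):
    for sg in (1,-1): t('F',[540,248,60],az,20,sg)
E
```

```text
G1 8.3 45 1 [(np.float64(0.28), [1.17, 1.01, -1.14, 2.26, 2.44, 0.57, -0.04]), (np.float64(0.24), [0.68, 0.67, -0.48, 2.3, 3.33, 0.47, -1.22]), (np.float64(0.17), [-0.42, 0.94, 0.94, 2.37, 3.97, 1.14, -2.34]), (np.float64(0.26), [1.0, 0.82, -0.89, 2.28, 2.8, 0.46, -0.54])]
G1 8.3 45 -1 [(np.float64(0.06), [1.28, 1.26, -1.38, 2.26, 2.23, 0.78, -2.8]), (np.float64(0.21), [0.21, 0.63, 0.09, 2.33, 3.72, 0.65, 1.36]), (np.float64(0.24), [0.71, 0.68, -0.51, 2.3, 3.29, 0.47, 1.96]), (np.float64(0.17), [-0.53, 1.14, 1.15, 2.37, 3.98, 1.35, 0.63])]
G1 98.3 45 1 [(np.float64(0.51), [0.64, 0.94, -0.31, 1.47, -0.43, 1.23, -2.35])]
G1 98.3 45 -1 [(np.float64(0.66), [0.8, 1.01, -0.6, 1.45, -0.19, 1.19, 0.6]), (np.float64(0.43), [0.49, 0.92, -0.07, 1.48, -0.6, 1.29, 0.92])]
G1 -81.7 45 1 [(np.float64(0.65), [-0.2, 0.75, -0.09, 1.89, 1.09, 1.0, -0.98]), (np.float64(0.43), [0.27, 0.9, -0.75, 1.86, 1.39, 1.42, -1.09]), (np.float64(0.42), [-0.82, 0.94, 0.8, 1.94, 0.32, 0.55, -0.38]), (np.float64(0.62), [-0.54, 0.79, 0.38, 1.92, 0.81, 0.75, -0.79])]
G1 -81.7 45 -1 [(np.float64(0.62), [-0.39, 0.76, 0.16,
[... 2670 characters left out ...]
, -0.24])]
F 50 20 -1 [(np.float64(0.06), [0.91, 1.66, -1.36, 2.37, 2.88, 0.65, -2.8]), (np.float64(0.09), [-0.51, 0.96, 0.37, 2.45, 3.78, 1.59, 1.45]), (np.float64(0.15), [0.5, 1.06, -0.78, 2.39, 3.66, 0.89, 2.25]), (np.float64(0.12), [0.02, 0.89, -0.24, 2.42, 3.79, 1.22, 1.82])]
F 80 20 1 [(np.float64(0.08), [0.96, 1.62, -1.39, 2.03, 0.76, 0.37, 2.58]), (np.float64(0.06), [0.77, 1.22, -0.99, 2.05, -0.97, 0.39, -2.14])]
F 80 20 -1 [(np.float64(0.11), [0.95, 1.58, -1.36, 2.03, 0.66, 0.34, -0.47]), (np.float64(0.06), [0.77, 1.22, -0.99, 2.05, -0.97, 0.39, 1.01]), (np.float64(0.14), [0.92, 1.47, -1.26, 2.03, 0.19, 0.27, -0.05]), (np.float64(0.15), [0.86, 1.35, -1.14, 2.04, -0.46, 0.28, 0.56])]
```

```bash
python3 - <<'E'
from k import *; from p import pose
mg=lambda q:np.minimum(q-LO,HI-q).min()
def t(p,az,dip,sgn,n=10):
    S=ik(np.array(p,float),pose(az,dip,sgn),n=n)
    if not S: return '-'
    q=max(S,key=mg); return f"{mg(q):.2f} {q.round(1).tolist()}"
for dip in(15,25,35,45):
    z=12+42+2
    for az in(45,65,90,110,130):
        print('F',dip,az,'|',t([540,248,z-dip*.05],az,dip,1),'|',t([540,248,z],az,dip,-1))
for dip in(105,115,125,135):
    for A in (0,60,90,120): print('G2',dip,A,t([520,0,30],A,dip,1),t([520,0,30],A,dip,-1))
for A in (60,90,120): print('L',A,t([520,0,30],A,45,1),t([520,0,30],A,45,-1))
E
```

```text
F 15 45 | 0.09 [-0.2, 1.0, -0.1, 2.5, 3.7, 1.5, -1.4] | 0.08 [-0.3, 1.0, 0.0, 2.5, 3.7, 1.6, 1.7]
F 15 65 | 0.10 [0.9, 1.5, -1.1, 2.2, 4.0, 0.2, -0.7] | 0.06 [-0.5, 1.1, 0.5, 2.3, 4.1, 1.8, 1.4]
F 15 90 | 0.18 [0.7, 1.2, -0.8, 1.9, -0.9, 0.7, -2.2] | 0.42 [0.8, 1.4, -1.1, 1.9, -0.5, 0.6, 0.6]
F 15 110 | 0.44 [0.5, 1.2, -0.7, 1.6, -0.6, 1.1, -2.4] | 0.34 [0.4, 1.2, -0.6, 1.6, -0.7, 1.1, 0.8]
F 15 130 | 0.36 [0.2, 1.2, -0.5, 1.4, -0.6, 1.5, -2.3] | 0.41 [0.3, 1.3, -0.7, 1.4, -0.4, 1.4, 0.7]
F 25 45 | 0.13 [0.7, 1.3, -1.1, 2.4, 3.1, 0.8, -0.3] | 0.08 [-0.2, 0.8, -0.1, 2.5, 3.6, 1.2, 1.7]
F 25 65 | 0.09 [0.9, 1.5, -1.3, 2.2, 2.4, 0.2, 0.8] | 0.07 [0.9, 1.6, -1.4, 2.2, 2.1, 0.3, -2.0]
F 25 90 | 0.34 [0.7, 1.2, -1.0, 1.9, -0.6, 0.5, -2.5] | 0.36 [0.7, 1.1, -0.9, 1.9, -0.7, 0.6, 0.7]
F 25 110 | 0.32 [0.5, 1.1, -0.8, 1.7, -0.4, 1.0, -2.5] | 0.45 [0.4, 1.1, -0.7, 1.7, -0.6, 1.0, 0.7]
F 25 130 | 0.45 [0.1, 1.1, -0.4, 1.4, -0.6, 1.4, -2.3] | 0.50 [0.3, 1.1, -0.6, 1.4, -0.4, 1.3, 0.7]
F 35 45 | 0.16 [0.5, 1.0, -1.0, 2.4, 3.0, 0.7, -0.6] | 0.12 [0.0, 0.7, -0.4, 2.4, 3.5, 0.8, 1.8]
F 35 65 | 0.11 
[... 1986 characters left out ...]
.38 [0.1, 0.7, -0.7, 2.2, 1.4, 1.1, -1.1]
G2 135 0 0.28 [0.1, 1.0, -0.2, 1.4, 0.1, 1.6, 1.4] 0.29 [-0.1, 1.0, -0.0, 1.4, -0.0, 1.6, -1.6]
G2 135 60 0.61 [-0.6, 0.9, 0.3, 1.7, 0.3, 1.2, 2.1] 0.64 [-0.7, 0.9, 0.4, 1.7, 0.2, 1.2, -0.9]
G2 135 90 0.58 [-0.2, 0.8, -0.4, 1.9, 1.0, 1.3, 1.9] 0.62 [-0.5, 0.8, -0.1, 1.9, 0.8, 1.1, -1.1]
G2 135 120 0.35 [-0.4, 0.7, -0.3, 2.2, 1.3, 1.0, 1.9] 0.35 [-0.4, 0.7, -0.2, 2.2, 1.3, 1.0, -1.2]
L 60 0.18 [1.2, 1.1, -1.2, 2.1, 0.6, 0.3, 2.5] 0.22 [1.3, 1.2, -1.3, 2.1, 0.8, 0.4, -0.9]
L 90 0.06 [1.2, 1.4, -1.4, 1.9, 0.7, 1.0, 2.8] 0.64 [0.9, 0.9, -0.8, 1.9, -0.2, 0.8, 0.5]
L 120 0.61 [0.5, 0.9, -0.4, 1.6, -0.3, 1.2, -2.2] 0.67 [0.6, 0.9, -0.5, 1.6, -0.2, 1.2, 0.8]
```

```bash
python3 - <<'E'
from p import *
from k import ik
f=manip.grab_frame('wrist'); o=manip.get_obs(); R0=np.array(o['tool_rot'])
print('cam in tool',(R0.T@(f['pose'][:3,3]-o['eef_pos'])).round())
R=pose(98.3,45,-1); g=np.array([602,-129,38]); t=g+R[:,2]*2
pre=t-100*R[:,2]+[0,0,30]; print(pre, ik(pre,R,seed=o['q']))
plan(pre,R,15)
E
```

```text
cam in tool [  81.    1. -125.]
[ 612.00337437 -197.57063877  137.29646456] [array([ 0.75116254,  0.89526402, -0.41073257,  1.30678945, -0.33104847,
        1.44528944,  0.67612805])]
N 15 off [-0.123, 0.187, -0.031] rot [0.0088, 0.0028, -0.0089] deg/row 4.6 mm/row 11.3
path [[534, -96, 165], [544, -128, 160], [561, -157, 154], [584, -180, 146], [612, -197, 137]]
```

Call:
move_arm(offset=[[-0.123,0.187,-0.031],[-0.123,0.187,-0.031],[-0.123,0.187,-0.031],[-0.123,0.187,-0.031],[-0.123,0.187,-0.031]], delta_rot=[[0.0088,0.0028,-0.0089],[0.0088,0.0028,-0.0089],[0.0088,0.0028,-0.0089],[0.0088,0.0028,-0.0089],[0.0088,0.0028,-0.0089]])

```text
time_s: 6.18
eef_pos: [540.4, -116.1, 162.0]
tool_rot: [[0.446, 0.805, 0.39], [0.676, -0.589, 0.443], [0.587, 0.066, -0.807]]
contact_force: [0.3, 0.2, 0.1]
finger_gap: 85.5
grasp_force: 0.0
```

Call:
move_arm(offset=[[-0.123,0.187,-0.031],[-0.123,0.187,-0.031],[-0.123,0.187,-0.031],[-0.123,0.187,-0.031],[-0.123,0.187,-0.031]], delta_rot=[[0.0088,0.0028,-0.0089],[0.0088,0.0028,-0.0089],[0.0088,0.0028,-0.0089],[0.0088,0.0028,-0.0089],[0.0088,0.0028,-0.0089]])

```text
time_s: 6.8
eef_pos: [568.8, -163.2, 151.0]
tool_rot: [[0.17, 0.971, 0.167], [0.746, -0.238, 0.622], [0.643, 0.019, -0.765]]
contact_force: [-0.2, -0.4, 0.2]
finger_gap: 85.4
grasp_force: 0.0
```

Call:
move_arm(offset=[[-0.123,0.187,-0.031],[-0.123,0.187,-0.031],[-0.123,0.187,-0.031],[-0.123,0.187,-0.031],[-0.123,0.187,-0.031]], delta_rot=[[0.0088,0.0028,-0.0089],[0.0088,0.0028,-0.0089],[0.0088,0.0028,-0.0089],[0.0088,0.0028,-0.0089],[0.0088,0.0028,-0.0089]])

```text
time_s: 7.42
eef_pos: [612.9, -194.4, 136.4]
tool_rot: [[-0.111, 0.988, -0.106], [0.7, 0.153, 0.697], [0.705, 0.003, -0.709]]
contact_force: [0.3, 0.7, 1.2]
finger_gap: 85.7
grasp_force: 0.0
```

```bash
python3 - <<'E'
from p import *
show(); print(np.round(manip.get_obs()['tool_rot'],3).tolist())
f=manip.grab_frame('wrist')
for t in('cup_base','cup_mid','cup'):print([d for d in manip.landmark_of(t,'wrist') if d['location'][0]>550])
R=pose(98.3,45,-1); g=np.array([602,-129,38]); t=g+R[:,2]*2
s=plan(t-75*R[:,2],R,5)
s=plan(t,R,10,start=s)
E
```

```text
7.42 q [0.688, 0.881, -0.3, 1.306, -0.4, 1.463, 0.736] p [612.9, -194.4, 136.4] gap 85.7 F [0.3, 0.7, 1.2] g 0.0
[[-0.111, 0.988, -0.106], [0.7, 0.153, 0.697], [0.705, 0.003, -0.709]]
[{'location': [601.4, -128.9, 67.3], 'conf': 0.73}]
[{'location': [599.5, -125.9, -0.7], 'conf': 0.72}, {'location': [775.5, -171.3, -3.4], 'conf': 0.48}]
[{'location': [601.5, -129.5, 3.9], 'conf': 0.69}, {'location': [672.8, -37.5, 2.2], 'conf': 0.28}]
N 5 off [-0.091, -0.004, 0.173] rot [0.0, 0.0, 0.0002] deg/row 0.1 mm/row 9.8
path [[612, -191, 127], [611, -189, 118], [611, -186, 108], [610, -183, 99], [609, -180, 90]]
N 10 off [0.0, -0.0, 0.15] rot [0.0, 0.0, -0.0] deg/row 0.0 mm/row 7.5
path [[608, -170, 79], [606, -159, 68], [605, -149, 58], [603, -138, 47], [602, -128, 37]]
```

Call:
move_arm(offset=[[-0.091,-0.004,0.173],[-0.091,-0.004,0.173],[-0.091,-0.004,0.173],[-0.091,-0.004,0.173],[-0.091,-0.004,0.173]], delta_rot=[[0,0,0],[0,0,0],[0,0,0],[0,0,0],[0,0,0]])

```text
time_s: 8.25
eef_pos: [608.9, -182.6, 89.7]
tool_rot: [[-0.106, 0.99, -0.097], [0.699, 0.144, 0.701], [0.708, 0.006, -0.706]]
contact_force: [0.2, 0.6, -0.2]
finger_gap: 85.5
grasp_force: 0.0
```

Call:
move_arm(offset=[[0,0,0.15],[0,0,0.15],[0,0,0.15],[0,0,0.15],[0,0,0.15]], delta_rot=[[0,0,0],[0,0,0],[0,0,0],[0,0,0],[0,0,0]])

```text
time_s: 8.88
eef_pos: [605.4, -156.0, 63.6]
tool_rot: [[-0.106, 0.99, -0.098], [0.699, 0.144, 0.701], [0.707, 0.006, -0.707]]
contact_force: [-0.6, -0.8, -0.5]
finger_gap: 85.3
grasp_force: 0.0
```

Call:
move_arm(offset=[[0,0,0.15],[0,0,0.15],[0,0,0.15],[0,0,0.15],[0,0,0.15]], delta_rot=[[0,0,0],[0,0,0],[0,0,0],[0,0,0],[0,0,0]])

```text
time_s: 9.5
eef_pos: [601.7, -129.8, 37.0]
tool_rot: [[-0.106, 0.99, -0.098], [0.699, 0.144, 0.701], [0.708, 0.006, -0.707]]
contact_force: [0.2, -0.6, 0.3]
finger_gap: 85.5
grasp_force: 0.0
```

Call:
move_arm(offset=[[0,0,0],[0,0,0],[0,0,0],[0,0,0],[0,0,0]], delta_rot=[[0,0,0],[0,0,0],[0,0,0],[0,0,0],[0,0,0]], fingers=1)

```text
time_s: 10.12
eef_pos: [602.1, -130.6, 37.8]
tool_rot: [[-0.106, 0.99, -0.097], [0.699, 0.144, 0.701], [0.707, 0.007, -0.707]]
contact_force: [1.0, -2.4, 4.3]
finger_gap: 53.2
grasp_force: 63.1
```

Call:
move_arm(offset=[[0,0,0],[0,0,0],[0,0,0],[0,0,0],[0,0,0]], delta_rot=[[0,0,0],[0,0,0],[0,0,0],[0,0,0],[0,0,0]])

```text
time_s: 10.75
eef_pos: [602.1, -130.4, 37.7]
tool_rot: [[-0.107, 0.99, -0.097], [0.699, 0.144, 0.701], [0.707, 0.007, -0.707]]
contact_force: [0.8, -3.2, 5.0]
finger_gap: 53.2
grasp_force: 63.4
```

```bash
python3 - <<'E'
from p import *
show(); print(np.round(manip.get_obs()['tool_rot'],3).tolist())
f=manip.grab_frame('wrist'); import cv2; cv2.imwrite('pics/w2.png',f['frame'][:,:,::-1])
E
```

```text
10.75 q [0.654, 0.947, -0.327, 1.463, -0.416, 1.231, 0.783] p [602.1, -130.4, 37.7] gap 53.2 F [0.8, -3.2, 5.0] g 63.4
[[-0.107, 0.99, -0.097], [0.699, 0.144, 0.701], [0.707, 0.007, -0.707]]
```

View pics/w2.png

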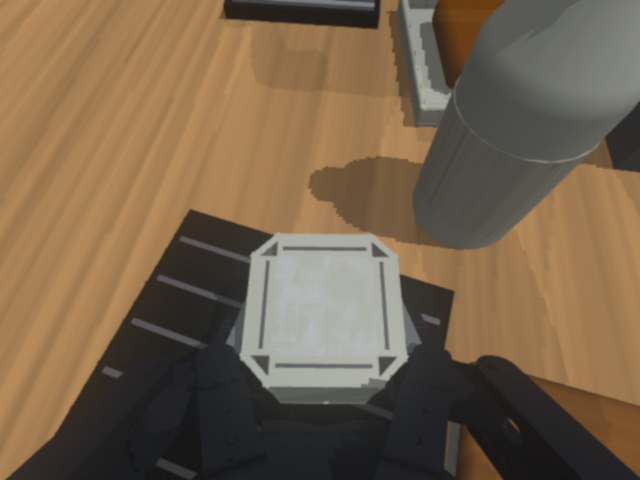

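The wrist view shows the cup held squarely, with its base at (325,305) between the fingers. Next I lift it and carry it to a clear spot.

Call:
move_arm(offset=[[0.2,0,-0.2],[0.35,0,-0.35],[0.35,0,-0.35],[0.35,0,-0.35],[0.35,0,-0.35]], delta_rot=[[0,0,0],[0,0,0],[0,0,0],[0,0,0],[0,0,0]])

```text
time_s: 11.42
eef_pos: [601.2, -130.3, 152.8]
tool_rot: [[-0.107, 0.99, -0.097], [0.699, 0.144, 0.7], [0.707, 0.007, -0.707]]
contact_force: [0.0, -0.0, -0.7]
finger_gap: 53.0
grasp_force: 62.7
```

```bash
python3 - <<'E'
from p import *
from k import ik
show(); o=manip.get_obs(); R0=np.array(o['tool_rot'])
tgt=np.array([525,0,150.]); s=plan(tgt,R0,10)
R=pose(110,45,1); 
s2=plan(tgt,R,20,via=1,start=s)
print(np.round(s2[1]-R,3).tolist())
q=ik(tgt,R0,seed=o['q']); print(q)
qq=q[0]-[0,0,0,0,0,0,3.14]; print(ik(tgt,R,seed=qq)); print(ik(np.array([525,0,29.]),R,seed=qq))
E
```

```text
11.43 q [0.662, 0.799, -0.34, 1.443, -0.435, 1.373, 0.701] p [601.2, -130.3, 152.8] gap 53.0 F [0.0, -0.0, -0.7] g 62.7
N 10 off [0.195, -0.113, 0.201] rot [0.0, 0.0, 0.0] deg/row 0.0 mm/row 15.1
path [[586, -104, 152], [571, -78, 152], [556, -52, 151], [540, -26, 151], [525, 0, 150]]
N 20 off [-0.0, 0.0, 0.0] rot [0.0, -0.0018, 0.0238] deg/row 8.6 mm/row 0.0
path [[525, 0, 150], [525, 0, 150], [525, 0, 150], [525, 0, 150], [525, 0, 150]]
[[0.003, 0.001, -0.001], [0.0, -0.003, -0.001], [0.001, -0.001, -0.001]]
[array([ 0.54636966,  0.6232407 , -0.32167352,  1.80175887, -0.58417943,
        1.15292468,  0.7546668 ])]
[array([ 0.51435941,  0.6807012 , -0.34965797,  1.69424803, -0.45713296,
        1.27557068, -2.35960699])]
[array([ 0.45141972,  0.84694715, -0.25792834,  1.71967366, -0.49369779,
        1.1204769 , -2.22042626])]
```

Call:
move_arm(offset=[[0.195,-0.113,0.201],[0.195,-0.113,0.201],[0.195,-0.113,0.201],[0.195,-0.113,0.201],[0.195,-0.113,0.201]], delta_rot=[[0,0,0],[0,0,0],[0,0,0],[0,0,0],[0,0,0]])

```text
time_s: 12.05
eef_pos: [562.6, -64.3, 149.5]
tool_rot: [[-0.106, 0.99, -0.098], [0.699, 0.144, 0.701], [0.708, 0.006, -0.707]]
contact_force: [0.0, 0.2, -0.9]
finger_gap: 53.2
grasp_force: 62.7
```

Call:
move_arm(offset=[[0.195,-0.113,0.201],[0.195,-0.113,0.201],[0.195,-0.113,0.201],[0.195,-0.113,0.201],[0.195,-0.113,0.201]], delta_rot=[[0,0,0],[0,0,0],[0,0,0],[0,0,0],[0,0,0]])

```text
time_s: 12.68
eef_pos: [524.5, 1.0, 148.1]
tool_rot: [[-0.106, 0.99, -0.098], [0.699, 0.144, 0.701], [0.708, 0.006, -0.707]]
contact_force: [-0.9, -0.4, -0.0]
finger_gap: 53.0
grasp_force: 62.7
```

Call:
move_arm(offset=[[0,0,0],[0,0,0],[0,0,0],[0,0,0],[0,0,0]], delta_rot=[[0,-0.0018,0.0238],[0,-0.0018,0.0238],[0,-0.0018,0.0238],[0,-0.0018,0.0238],[0,-0.0018,0.0238]])

```text
time_s: 13.3
eef_pos: [524.7, 0.6, 148.1]
tool_rot: [[0.593, 0.797, -0.112], [0.644, -0.386, 0.661], [0.483, -0.464, -0.742]]
contact_force: [0.5, 0.4, -0.4]
finger_gap: 53.3
grasp_force: 62.7
```

Call:
move_arm(offset=[[0,0,0],[0,0,0],[0,0,0],[0,0,0],[0,0,0]], delta_rot=[[0,-0.0018,0.0238],[0,-0.0018,0.0238],[0,-0.0018,0.0238],[0,-0.0018,0.0238],[0,-0.0018,0.0238]])

```text
time_s: 13.92
eef_pos: [524.7, 0.7, 148.1]
tool_rot: [[0.97, 0.184, -0.159], [0.243, -0.734, 0.635], [0.0, -0.654, -0.756]]
contact_force: [0.0, -0.1, -0.8]
finger_gap: 53.2
grasp_force: 62.7
```

Call:
move_arm(offset=[[0,0,0],[0,0,0],[0,0,0],[0,0,0],[0,0,0]], delta_rot=[[0,-0.0018,0.0238],[0,-0.0018,0.0238],[0,-0.0018,0.0238],[0,-0.0018,0.0238],[0,-0.0018,0.0238]])

```text
time_s: 14.55
eef_pos: [524.8, 0.7, 148.1]
tool_rot: [[0.827, -0.521, -0.212], [-0.289, -0.716, 0.636], [-0.483, -0.465, -0.742]]
contact_force: [-0.7, 0.0, -1.3]
finger_gap: 53.2
grasp_force: 62.7
```

Call:
move_arm(offset=[[0,0,0],[0,0,0],[0,0,0],[0,0,0],[0,0,0]], delta_rot=[[0,-0.0018,0.0238],[0,-0.0018,0.0238],[0,-0.0018,0.0238],[0,-0.0018,0.0238],[0,-0.0018,0.0238]])

```text
time_s: 15.18
eef_pos: [524.9, 0.7, 148.1]
tool_rot: [[0.24, -0.94, -0.243], [-0.665, -0.342, 0.664], [-0.707, 0.003, -0.707]]
contact_force: [0.2, 0.5, -0.6]
finger_gap: 53.2
grasp_force: 62.8
```

```bash
python3 - <<'E'
from p import *
show(); R=pose(110,45,1); print((np.array(manip.get_obs()['tool_rot'])-R).round(3).tolist())
s=plan([525,0,40],R,5); plan([525,0,29],R,5,start=s)
E
```

```text
15.18 q [0.086, 0.671, 0.273, 1.722, -0.746, 1.435, -2.078] p [524.9, 0.7, 148.1] gap 53.2 F [0.2, 0.5, -0.6] g 62.8
[[-0.002, -0.0, -0.002], [-0.0, 0.0, -0.0], [-0.0, 0.003, 0.0]]
N 5 off [0.308, -0.0, 0.303] rot [0.0, 0.0, -0.0001] deg/row 0.0 mm/row 21.6
path [[525, 1, 126], [525, 0, 105], [525, 0, 83], [525, 0, 62], [525, 0, 40]]
N 5 off [0.031, -0.0, 0.031] rot [0.0, 0.0, 0.0] deg/row 0.0 mm/row 2.2
path [[525, 0, 38], [525, 0, 36], [525, 0, 33], [525, 0, 31], [525, 0, 29]]
```

Call:
move_arm(offset=[[0.308,0,0.303],[0.308,0,0.303],[0.308,0,0.303],[0.308,0,0.303],[0.308,0,0.303]], delta_rot=[[0,0,0],[0,0,0],[0,0,0],[0,0,0],[0,0,0]])

```text
time_s: 15.8
eef_pos: [525.2, -0.7, 38.4]
tool_rot: [[0.244, -0.939, -0.244], [-0.664, -0.345, 0.664], [-0.707, -0.0, -0.707]]
contact_force: [0.1, -0.2, -1.2]
finger_gap: 52.9
grasp_force: 62.8
```

Call:
move_arm(offset=[[0.025,0,0.025],[0.025,0,0.025],[0.025,0,0.025],[0.025,0,0.025],[0.025,0,0.025]], delta_rot=[[0,0,0],[0,0,0],[0,0,0],[0,0,0],[0,0,0]])

```text
time_s: 16.42
eef_pos: [525.6, -0.7, 31.6]
tool_rot: [[0.245, -0.939, -0.243], [-0.664, -0.345, 0.664], [-0.707, -0.001, -0.707]]
contact_force: [0.5, -0.1, -0.9]
finger_gap: 53.1
grasp_force: 62.8
```

```bash
python3 - <<'E'
from p import *
show()
E
```

```text
16.43 q [0.113, 0.844, 0.237, 1.738, -0.8, 1.29, -1.948] p [525.6, -0.7, 31.6] gap 53.1 F [0.5, -0.1, -0.9] g 62.8
```

Call:
move_arm(offset=[[0.009,0,0.009],[0.009,0,0.009],[0.009,0,0.009],[0.009,0,0.009],[0,0,0]], delta_rot=[[0,0,0],[0,0,0],[0,0,0],[0,0,0],[0,0,0]])

```text
time_s: 17.05
eef_pos: [525.4, -0.9, 30.3]
tool_rot: [[0.244, -0.939, -0.243], [-0.662, -0.345, 0.665], [-0.708, -0.001, -0.706]]
contact_force: [-1.4, -4.4, 10.7]
finger_gap: 52.8
grasp_force: 64.0
```

Call:
move_arm(offset=[[0,0,0],[0,0,0],[0,0,0],[0,0,0],[0,0,0]], delta_rot=[[0,0,0],[0,0,0],[0,0,0],[0,0,0],[0,0,0]], fingers=-1)

```text
time_s: 17.68
eef_pos: [525.3, -0.7, 28.6]
tool_rot: [[0.244, -0.939, -0.244], [-0.664, -0.345, 0.664], [-0.707, -0.0, -0.707]]
contact_force: [0.3, 0.0, 0.5]
finger_gap: 85.1
grasp_force: 0.0
```

Call:
move_arm(offset=[[0,0,-0.1],[0,0,-0.3],[0,0,-0.6],[0,0,-0.7],[0,0,-0.7]], delta_rot=[[0,0,0],[0,0,0],[0,0,0],[0,0,0],[0,0,0]])

```text
time_s: 18.3
eef_pos: [555.0, -82.1, 115.2]
tool_rot: [[0.244, -0.939, -0.243], [-0.664, -0.344, 0.663], [-0.706, -0.001, -0.708]]
contact_force: [0.4, 0.2, -1.1]
finger_gap: 85.3
grasp_force: 0.0
```

```bash
python3 - <<'E'
from p import *
from k import *
b=calib(); print(b[0],b[2].round(2).tolist()); pickle.dump((b[1],b[2]),open('k.pkl','wb'))
show(); o=manip.get_obs()
import cv2
f=manip.grab_frame('top'); c=cv2.resize(f['frame'][190:300,250:400],None,fx=5,fy=5); cv2.imwrite('pics/t2.png',c[:,:,::-1])
for t in('cup_base','cup_mid','cup'):print([(d['conf'],d['location']) for d in manip.landmark_of(t,'top')])
A=110; G=np.array([525,0,30.])
for d in(105,110,115):
  for a in(100,110,120):
    S=ik(G,pose(a,d,-1),n=12); print(d,a,[(np.minimum(q-LO,HI-q).min().round(2),q.round(2).tolist()) for q in S])
E
```

```text
0.5762635253241565 [-0.0, 1.57, 283.93, -0.05, -29.21, 533.63, 0.04, -18.83, 452.5, -0.0, 333.45, 0.03, -0.25]
18.3 q [0.187, 0.798, 0.296, 1.568, -0.715, 1.507, -2.01] p [555.0, -82.1, 115.2] gap 85.3 F [0.4, 0.2, -1.1] g 0.0
[(0.65, [532.2, -33.4, 25.3])]
[(0.74, [529.8, -0.5, 27.3])]
[(0.87, [513.8, 26.4, 28.4]), (0.69, [561.4, -401.8, -1.1])]
105 100 [(np.float64(0.37), [0.53, 0.87, -1.1, 1.99, 1.16, 1.17, -1.01]), (np.float64(0.49), [-0.27, 0.55, 0.02, 2.04, 0.45, 0.62, -0.46]), (np.float64(0.52), [0.14, 0.61, -0.51, 2.02, 0.81, 0.8, -0.77])]
105 110 [(np.float64(0.34), [-0.63, 0.58, 0.49, 2.1, -0.0, 0.47, 0.13]), (np.float64(0.37), [0.54, 0.85, -1.1, 2.03, 1.2, 1.12, -0.87]), (np.float64(0.44), [-0.25, 0.53, -0.02, 2.08, 0.52, 0.57, -0.36])]
105 120 [(np.float64(0.46), [0.18, 0.59, -0.55, 2.08, 0.93, 0.71, -0.53]), (np.float64(0.32), [-0.41, 0.53, 0.2, 2.12, 0.36, 0.45, -0.04])]
110 100 [(np.float64(0.53), [0.17, 0.66, -0.63, 2.01, 0.96, 0.92, -0.93]), (np.float64(0.5), [-0.29, 0.57, -0.03, 2.04, 0.6, 0.67, -0.64])]
110 110 [(np.float64(0.47), [0.05, 0.59, -0.46, 2.07, 0.94, 0.
[... 326 characters left out ...]
1.4, 1.31, -0.86]), (np.float64(0.24), [-0.76, 0.6, 0.59, 2.17, 0.05, 0.37, 0.2]), (np.float64(0.33), [-0.45, 0.53, 0.17, 2.15, 0.6, 0.46, -0.32])]
115 100 [(np.float64(0.51), [-0.1, 0.62, -0.34, 2.03, 0.88, 0.85, -0.92]), (np.float64(0.54), [0.27, 0.77, -0.84, 2.0, 1.13, 1.14, -1.09]), (np.float64(0.48), [-0.54, 0.6, 0.22, 2.06, 0.52, 0.64, -0.62])]
115 110 [(np.float64(0.44), [-0.31, 0.57, -0.08, 2.1, 0.83, 0.67, -0.74]), (np.float64(0.47), [0.08, 0.64, -0.58, 2.07, 1.08, 0.91, -0.92])]
115 120 [(np.float64(0.42), [0.24, 0.68, -0.78, 2.12, 1.26, 0.96, -0.89]), (np.float64(0.31), [-0.61, 0.56, 0.31, 2.18, 0.67, 0.44, -0.45]), (np.float64(0.26), [0.51, 0.96, -1.21, 2.11, 1.44, 1.34, -0.95])]
```

View pics/t2.png

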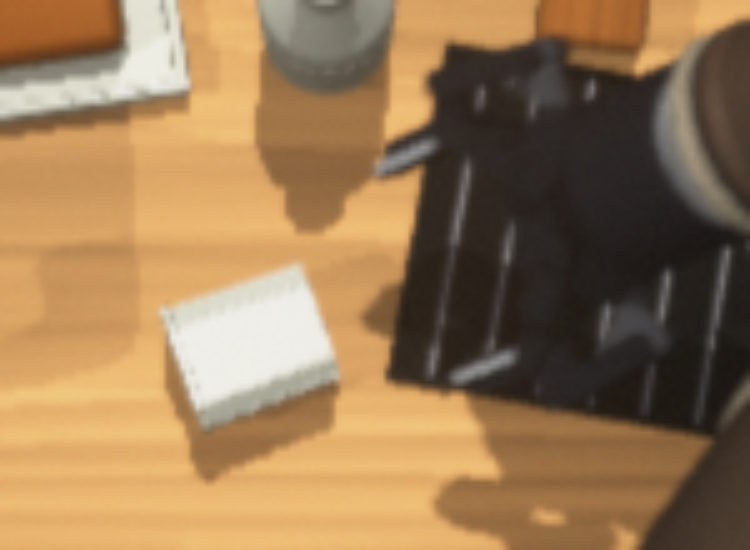

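The top crop shows the cup lying on its side, base end at right (320,320) and mouth end at left (185,370), azimuth about 110° as planned. Next is the regrasp approach along joint-interpolated waypoints.

```bash
cat > w.py <<'E'
from p import *; from k import *
def way(qt,n,q0=None,start=None):
    s,x=pickle.load(open('k.pkl','rb')); o=manip.get_obs(); q0=np.array(o['q']) if q0 is None else q0
    st=(np.array(o['eef_pos']),np.array(o['tool_rot'])) if start is None else start
    for k in range(1,n+1):
        P,Q=fk(q0+(qt-q0)*k/n,x,s); st=plan(P,Q,5,start=st)
    return st
E
python3 - <<'E'
from w import *
R=pose(110,110,-1); g=np.array([522,8.5,29.]); t=g+2*R[:,2]; pre=t-90*R[:,2]+[0,0,20]
S=ik(pre,R,n=25); o=manip.get_obs()
S.sort(key=lambda q:np.abs(q-o['q']).max()); 
for q in S: print((np.minimum(q-LO,HI-q)).min().round(2),q.round(2).tolist())
way(S[0],4)
E
```

```text
0.52 [0.1, 0.44, -0.61, 2.02, 0.75, 0.96, -0.63]
0.5 [-0.32, 0.37, -0.1, 2.04, 0.53, 0.83, -0.44]
0.42 [0.4, 0.6, -1.05, 2.0, 0.96, 1.16, -0.79]
0.47 [-0.7, 0.38, 0.38, 2.07, 0.31, 0.74, -0.23]
N 5 off [-0.169, 0.177, 0.233] rot [-0.0108, 0.0027, -0.0188] deg/row 7.9 mm/row 16.9
path [[542, -71, 112], [527, -62, 109], [512, -56, 105], [496, -51, 101], [480, -49, 97]]
N 5 off [-0.102, 0.006, 0.093] rot [-0.0113, 0.0015, -0.0216] deg/row 8.8 mm/row 6.9
path [[474, -46, 96], [468, -43, 95], [461, -41, 94], [454, -41, 92], [448, -41, 91]]
N 5 off [0.078, -0.024, -0.07] rot [-0.012, -0.0001, -0.0235] deg/row 9.5 mm/row 5.4
path [[452, -39, 92], [457, -37, 94], [461, -33, 96], [464, -29, 98], [466, -25, 100]]
N 5 off [0.225, 0.135, -0.22] rot [-0.0125, -0.0025, -0.0245] deg/row 10.0 mm/row 17.1
path [[479, -16, 106], [491, -5, 112], [501, 7, 119], [508, 22, 125], [512, 37, 132]]
```

Call:
move_arm(offset=[[-0.255,0,-0.255],[-0.255,0,-0.255],[-0.255,0,-0.255],[-0.255,0,-0.255],[-0.255,0,-0.255]], delta_rot=[[0,0,0],[0,0,0],[0,0,0],[0,0,0],[0,0,0]])

```text
time_s: 19.12
eef_pos: [554.5, -80.3, 205.2]
tool_rot: [[0.245, -0.939, -0.243], [-0.664, -0.345, 0.664], [-0.707, -0.001, -0.707]]
contact_force: [0.8, 0.0, -0.3]
finger_gap: 85.3
grasp_force: 0.0
```

```bash
python3 - <<'E'
from w import *
show()
R=pose(110,110,-1); g=np.array([522,8.5,29.]); t=g+2*R[:,2]; pre=t-90*R[:,2]+[0,0,50]
S=ik(pre,R,n=25); o=manip.get_obs()
S.sort(key=lambda q:np.abs(q-o['q']).max()); 
for q in S: print((np.minimum(q-LO,HI-q)).min().round(2),q.round(2).tolist())
way(S[0],4)
E
```

```text
19.12 q [0.173, 0.688, 0.315, 1.53, -0.691, 1.625, -2.097] p [554.5, -80.3, 205.2] gap 85.3 F [0.8, 0.0, -0.3] g 0.0
0.55 [0.11, 0.39, -0.62, 1.99, 0.69, 1.0, -0.56]
0.44 [0.4, 0.53, -1.03, 1.98, 0.88, 1.16, -0.72]
0.53 [-0.24, 0.33, -0.18, 2.01, 0.53, 0.9, -0.42]
0.49 [-0.74, 0.33, 0.43, 2.05, 0.3, 0.81, -0.19]
N 5 off [-0.092, 0.166, 0.275] rot [-0.0103, 0.0035, -0.0185] deg/row 7.7 mm/row 16.7
path [[542, -71, 199], [529, -63, 192], [516, -57, 184], [502, -53, 176], [488, -51, 167]]
N 5 off [-0.067, 0.014, 0.143] rot [-0.0111, 0.0017, -0.0217] deg/row 8.8 mm/row 7.9
path [[482, -48, 163], [476, -45, 159], [469, -43, 154], [463, -43, 150], [457, -43, 145]]
N 5 off [0.09, -0.03, -0.018] rot [-0.0117, -0.0001, -0.0237] deg/row 9.5 mm/row 4.8
path [[461, -40, 144], [464, -37, 143], [467, -33, 143], [470, -29, 142], [471, -25, 142]]
N 5 off [0.238, 0.115, -0.17] rot [-0.0121, -0.0026, -0.0252] deg/row 10.1 mm/row 15.7
path [[484, -16, 146], [494, -5, 150], [502, 8, 154], [508, 22, 158], [512, 37, 162]]
```

Call:
move_arm(offset=[[-0.092,0.166,0.275],[-0.092,0.166,0.275],[-0.092,0.166,0.275],[-0.092,0.166,0.275],[-0.092,0.166,0.275]], delta_rot=[[-0.0103,0.0035,-0.0185],[-0.0103,0.0035,-0.0185],[-0.0103,0.0035,-0.0185],[-0.0103,0.0035,-0.0185],[-0.0103,0.0035,-0.0185]])

```text
time_s: 19.75
eef_pos: [487.5, -51.2, 165.7]
tool_rot: [[0.73, -0.527, -0.436], [-0.365, -0.839, 0.404], [-0.578, -0.136, -0.804]]
contact_force: [0.8, 0.2, -0.5]
finger_gap: 85.6
grasp_force: 0.0
```

Call:
move_arm(offset=[[-0.067,0.014,0.143],[-0.067,0.014,0.143],[-0.067,0.014,0.143],[-0.067,0.014,0.143],[-0.067,0.014,0.143]], delta_rot=[[-0.0111,0.0017,-0.0217],[-0.0111,0.0017,-0.0217],[-0.0111,0.0017,-0.0217],[-0.0111,0.0017,-0.0217],[-0.0111,0.0017,-0.0217]])

```text
time_s: 20.38
eef_pos: [456.6, -42.6, 143.9]
tool_rot: [[0.869, 0.209, -0.449], [0.268, -0.961, 0.071], [-0.417, -0.182, -0.891]]
contact_force: [-0.6, 0.5, 0.5]
finger_gap: 85.5
grasp_force: 0.0
```

Call:
move_arm(offset=[[0.09,-0.03,-0.018],[0.09,-0.03,-0.018],[0.09,-0.03,-0.018],[0.09,-0.03,-0.018],[0.09,-0.03,-0.018]], delta_rot=[[-0.0117,-0.0001,-0.0237],[-0.0117,-0.0001,-0.0237],[-0.0117,-0.0001,-0.0237],[-0.0117,-0.0001,-0.0237],[-0.0117,-0.0001,-0.0237]])

```text
time_s: 21.0
eef_pos: [471.6, -24.3, 141.2]
tool_rot: [[0.444, 0.863, -0.242], [0.842, -0.494, -0.215], [-0.305, -0.109, -0.946]]
contact_force: [-0.3, 0.4, -0.2]
finger_gap: 85.5
grasp_force: 0.0
```

```bash
python3 - <<'E'
from w import *
show(); print(np.round(manip.get_obs()['tool_rot'],3).tolist())
R=pose(110,110,-1); g=np.array([522,8.5,29.]); t=g+2*R[:,2]; pre=t-90*R[:,2]+[0,0,50]
plan(pre,R,10)
E
```

```text
21.0 q [-0.119, 0.435, -0.069, 1.893, 0.219, 1.11, -0.816] p [471.6, -24.3, 141.2] gap 85.5 F [-0.3, 0.4, -0.2] g 0.0
[[0.444, 0.863, -0.242], [0.842, -0.494, -0.215], [-0.305, -0.109, -0.946]]
N 10 off [0.115, 0.064, -0.085] rot [-0.006, -0.0013, -0.0125] deg/row 5.0 mm/row 7.8
path [[484, -15, 145], [494, -4, 149], [503, 8, 153], [509, 22, 157], [512, 37, 162]]
```

Call:
move_arm(offset=[[0.115,0.064,-0.085],[0.115,0.064,-0.085],[0.115,0.064,-0.085],[0.115,0.064,-0.085],[0.115,0.064,-0.085]], delta_rot=[[-0.006,-0.0013,-0.0125],[-0.006,-0.0013,-0.0125],[-0.006,-0.0013,-0.0125],[-0.006,-0.0013,-0.0125],[-0.006,-0.0013,-0.0125]])

```text
time_s: 21.62
eef_pos: [498.8, 1.3, 151.2]
tool_rot: [[0.07, 0.995, -0.076], [0.947, -0.09, -0.308], [-0.313, -0.051, -0.948]]
contact_force: [-0.3, 1.1, 0.2]
finger_gap: 85.4
grasp_force: 0.0
```

Call:
move_arm(offset=[[0.115,0.064,-0.085],[0.115,0.064,-0.085],[0.115,0.064,-0.085],[0.115,0.064,-0.085],[0.115,0.064,-0.085]], delta_rot=[[-0.006,-0.0013,-0.0125],[-0.006,-0.0013,-0.0125],[-0.006,-0.0013,-0.0125],[-0.006,-0.0013,-0.0125],[-0.006,-0.0013,-0.0125]])

```text
time_s: 22.25
eef_pos: [512.1, 36.3, 161.6]
tool_rot: [[-0.316, 0.942, 0.114], [0.885, 0.336, -0.322], [-0.342, -0.001, -0.94]]
contact_force: [0.1, -0.4, -0.6]
finger_gap: 85.6
grasp_force: 0.0
```

```bash
python3 - <<'E'
from w import *
import cv2
show(); print(np.round(manip.get_obs()['tool_rot'],3).tolist())
f=manip.grab_frame('wrist'); cv2.imwrite('pics/w3.png',f['frame'][:,:,::-1])
for c in('wrist','side'):
  if c=='side': manip.grab_frame(c)
  for t in('cup_base','cup_mid','cup'):print(c,t,[(d['conf'],d['location']) for d in manip.landmark_of(t,c)])
R=pose(110,110,-1); g=np.array([522,8.5,29.]); t=g+2*R[:,2]
s=plan(t-60*R[:,2],R,5); plan(t,R,10,start=s)
E
```

```text
22.25 q [-0.217, 0.332, -0.212, 2.01, 0.538, 0.91, -0.433] p [512.1, 36.3, 161.6] gap 85.6 F [0.1, -0.4, -0.6] g 0.0
[[-0.316, 0.942, 0.114], [0.885, 0.336, -0.322], [-0.342, -0.001, -0.94]]
wrist cup_base [(0.8, [348.7, -94.7, 70.9]), (0.66, [536.5, -32.7, 23.3]), (0.65, [404.6, -190.2, 65.2])]
wrist cup_mid [(0.85, [345.6, -96.0, 29.3]), (0.8, [563.0, -401.5, 32.5]), (0.68, [397.4, -193.9, 32.9]), (0.61, [525.1, 2.6, 28.6])]
wrist cup [(0.96, [559.4, -405.7, -0.6]), (0.87, [399.3, -193.3, 0.9]), (0.68, [514.4, 28.7, 26.7]), (0.67, [343.8, -92.6, 0.4])]
side cup_base [(0.98, [560.4, -407.0, 65.8]), (0.74, [345.3, -95.5, 64.0]), (0.74, [400.6, -188.0, 63.6]), (0.67, [526.4, 0.7, 28.1]), (0.58, [535.3, -36.6, 29.0])]
side cup_mid [(0.94, [396.0, -193.0, 34.3]), (0.8, [563.0, -407.7, 31.6]), (0.71, [523.7, 1.9, 27.4]), (0.68, [340.8, -92.8, 33.8])]
side cup [(0.94, [398.7, -195.0, -0.3]), (0.79, [346.6, -92.2, 2.4]), (0.62, [516.4, 30.3, 28.8]), (0.58, [561.4, -405.6, 2.2])]
N 5 off [0.071, 0.001, 0.303] rot [-0.0002, -0.0, -0.0003] deg/row 0.1 mm/row 15.6
path [[513, 34, 145], [513, 32, 130], [514, 31, 114], [515, 29, 99], [515, 27, 84]]
N 10 off [-0.0, -0.0, 0.12] rot [0.0, -0.0, 0.0] deg/row 0.0 mm/row 6.0
path [[517, 23, 72], [518, 20, 61], [520, 16, 50], [521, 12, 38], [522, 8, 27]]
```

View pics/w3.png

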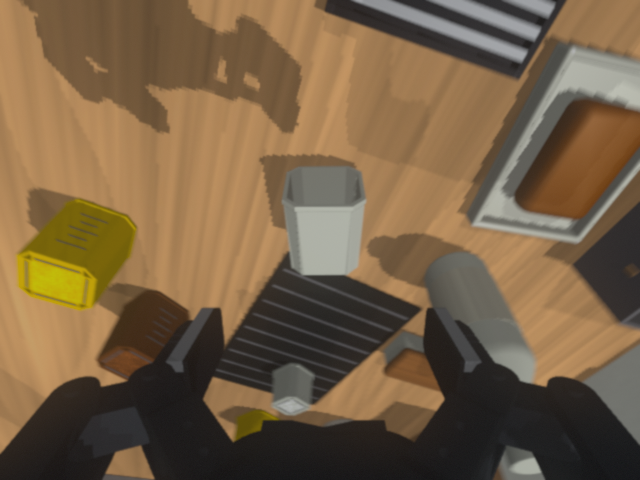

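The wrist view shows the cup lying centred at (323,220), mouth toward +y, square with the fingers. Next I descend and grip.

Call:
move_arm(offset=[[0.071,0,0.303],[0.071,0,0.303],[0.071,0,0.303],[0.071,0,0.303],[0.071,0,0.303]], delta_rot=[[0,0,0],[0,0,0],[0,0,0],[0,0,0],[0,0,0]])

```text
time_s: 23.28
eef_pos: [514.7, 27.4, 82.2]
tool_rot: [[-0.315, 0.942, 0.112], [0.886, 0.334, -0.322], [-0.341, -0.002, -0.94]]
contact_force: [0.6, 0.6, -0.0]
finger_gap: 85.4
grasp_force: 0.0
```

Call:
move_arm(offset=[[0,0,0.12],[0,0,0.12],[0,0,0.12],[0,0,0.12],[0,0,0.12]], delta_rot=[[0,0,0],[0,0,0],[0,0,0],[0,0,0],[0,0,0]])

```text
time_s: 23.9
eef_pos: [518.4, 17.8, 55.1]
tool_rot: [[-0.315, 0.942, 0.113], [0.886, 0.334, -0.322], [-0.341, -0.001, -0.94]]
contact_force: [0.2, -1.1, -1.4]
finger_gap: 85.7
grasp_force: 0.0
```

Call:
move_arm(offset=[[0,0,0.12],[0,0,0.12],[0,0,0.12],[0,0,0.12],[0,0,0.12]], delta_rot=[[0,0,0],[0,0,0],[0,0,0],[0,0,0],[0,0,0]])

```text
time_s: 24.52
eef_pos: [521.6, 8.1, 26.7]
tool_rot: [[-0.315, 0.942, 0.112], [0.886, 0.334, -0.322], [-0.341, -0.002, -0.94]]
contact_force: [0.4, 0.0, -0.5]
finger_gap: 85.3
grasp_force: 0.0
```

Call:
move_arm(offset=[[0,0,0],[0,0,0],[0,0,0],[0,0,0],[0,0,0]], delta_rot=[[0,0,0],[0,0,0],[0,0,0],[0,0,0],[0,0,0]], fingers=1)

```text
time_s: 25.15
eef_pos: [521.8, 8.4, 27.3]
tool_rot: [[-0.315, 0.942, 0.113], [0.886, 0.334, -0.322], [-0.341, -0.001, -0.94]]
contact_force: [0.8, 0.8, 2.8]
finger_gap: 54.2
grasp_force: 63.0
```

Call:
move_arm(offset=[[0,0,0],[0,0,0],[0,0,0],[0,0,0],[0,0,0]], delta_rot=[[0,0,0],[0,0,0],[0,0,0],[0,0,0],[0,0,0]])

```text
time_s: 25.78
eef_pos: [521.8, 8.4, 27.3]
tool_rot: [[-0.315, 0.942, 0.113], [0.886, 0.335, -0.322], [-0.341, -0.001, -0.94]]
contact_force: [0.2, 0.6, 5.4]
finger_gap: 54.4
grasp_force: 63.2
```

```bash
python3 - <<'E'
from w import *
show(); o=manip.get_obs(); print(np.round(o['tool_rot'],3).tolist())
# cup base centre relative to TCP in tool frame (cup mid (525,1), axis az110, axis height 27)
R0=np.array(o['tool_rot']); a=np.radians(110); ax=np.array([np.cos(a),np.sin(a),0])
base=np.array([525,1,27.])-33*ax; v=R0.T@(base-o['eef_pos']); print('v',v.round(1))
np.save('v.npy',v)
# hover at open side and final
for az in(100,110,120):
  R=pose(az,20,-1); F=np.array([540.5,248.5,12])-R@v
  D=np.array([np.cos(np.radians(92.5)),np.sin(np.radians(92.5)),0])
  for nm,P in(('F',F),('H',F-130*D+[0,0,40])):
    S=ik(P,R,n=12); print(az,nm,P.round(),[(np.minimum(q-LO,HI-q).min().round(2),q.round(2).tolist()) for q in S])
E
```

```text
25.77 q [-0.24, 0.555, -0.116, 2.087, 0.732, 0.637, -0.623] p [521.8, 8.4, 27.3] gap 54.4 F [0.2, 0.6, 5.4] g 63.2
[[-0.315, 0.942, 0.113], [0.886, 0.335, -0.322], [-0.341, -0.001, -0.94]]
v [-38.5   0.8  14.3]
100 F [540. 248.  53.] [(np.float64(0.2), [0.47, 1.07, -0.63, 1.79, -0.83, 0.93, 0.91]), (np.float64(0.4), [0.73, 1.33, -1.07, 1.78, -0.2, 0.74, 0.4])]
100 H [545. 118.  93.] [(np.float64(0.23), [0.54, 0.97, -0.44, 1.73, -0.8, 1.21, 0.93])]
110 F [540. 248.  53.] [(np.float64(0.56), [0.58, 1.25, -0.91, 1.65, -0.34, 0.98, 0.55]), (np.float64(0.26), [0.34, 1.07, -0.5, 1.66, -0.77, 1.14, 0.9])]
110 H [545. 118.  93.] [(np.float64(0.51), [0.77, 1.22, -0.96, 1.58, -0.23, 1.2, 0.5]), (np.float64(0.18), [0.3, 0.96, -0.17, 1.62, -0.85, 1.46, 1.03])]
120 F [540. 248.  53.] [(np.float64(0.61), [0.48, 1.25, -0.86, 1.51, -0.3, 1.18, 0.57]), (np.float64(0.35), [0.25, 1.09, -0.45, 1.53, -0.68, 1.3, 0.87])]
120 H [546. 118.  93.] [(np.float64(0.43), [0.55, 1.12, -0.67, 1.47, -0.4, 1.42, 0.72])]
```

Call:
move_arm(offset=[[-0.1,0,-0.28],[-0.16,0,-0.45],[-0.16,0,-0.45],[-0.16,0,-0.45],[-0.16,0,-0.45]], delta_rot=[[0,0,0],[0,0,0],[0,0,0],[0,0,0],[0,0,0]])

```text
time_s: 26.4
eef_pos: [521.1, 8.8, 138.8]
tool_rot: [[-0.315, 0.943, 0.112], [0.886, 0.334, -0.322], [-0.341, -0.002, -0.94]]
contact_force: [0.0, 0.6, -0.7]
finger_gap: 54.5
grasp_force: 63.1
```

```bash
cat > fin.py <<'E'
from w import *
R0=np.array([[-0.315,0.942,0.113],[0.886,0.335,-0.322],[-0.341,-0.001,-0.94]]); a=np.radians(110); e=np.radians(1.73)
ax=np.array([np.cos(a)*np.cos(e),np.sin(a)*np.cos(e),np.sin(e)])
v=R0.T@(np.array([525,1,27.])-33*ax-[521.8,8.4,27.3])
RF=pose(97,21.7,-1); F=np.array([540.5,248.5,12])-RF@v
H=F+[6,-130,60]
E
python3 - <<'E'
from fin import *
show(); o=manip.get_obs(); print(v,F,H, 'cup axis err',RF@(R0.T@ax))
S=ik(H,RF,n=25)
for q in S: print((np.minimum(q-LO,HI-q)).min().round(2),q.round(2).tolist())
S.sort(key=lambda q:abs(q[4]+.2)); way(S[0],3)
E
```

```text
26.4 q [-0.173, 0.368, -0.195, 2.024, 0.57, 0.85, -0.417] p [521.1, 8.8, 138.8] gap 54.5 F [0.0, 0.6, -0.7] g 63.1
[-38.13826477   0.78032141  15.21831587] [539.73016663 248.36685524  53.06242697] [545.73016663 118.36685524 113.06242697] cup axis err [-7.41108833e-03 -4.67081072e-04  1.00030743e+00]
0.34 [0.68, 0.96, -0.64, 1.77, -0.69, 1.08, 0.79]
0.29 [0.97, 1.27, -1.18, 1.76, -0.08, 0.93, 0.26]
N 5 off [0.303, -0.093, 0.447] rot [0.0071, 0.013, -0.0008] deg/row 5.4 mm/row 27.4
path [[514, 13, 113], [506, 20, 87], [496, 28, 63], [485, 37, 40], [472, 49, 19]]
N 5 off [0.255, 0.079, 0.127] rot [-0.0003, 0.0179, 0.0002] deg/row 6.4 mm/row 14.8
path [[470, 62, 12], [468, 76, 8], [467, 90, 4], [466, 105, 3], [465, 119, 2]]
N 5 off [0.306, 0.26, -0.387] rot [-0.0095, 0.0187, -0.0015] deg/row 7.6 mm/row 27.9
path [[482, 126, 24], [498, 130, 46], [515, 129, 68], [530, 126, 91], [546, 118, 113]]
```

```bash
python3 - <<'E'
from fin import *
o=manip.get_obs(); q=np.array(o['q']); R0=np.array(o['tool_rot']); p0=np.array(o['eef_pos'])
M=np.array([545,60,175.]); Rm=pose(104,65,-1)
s=plan(M,Rm,10); s=plan(H,RF,10,start=s)
for P,R in((M,Rm),((M+H)/2,pose(100,43,-1)),(H,RF),(F,RF)):
    r=ik(P,R,seed=q); 
    if r: q=r[0]
    print(bool(r),q.round(2).tolist())
E
```

```text
N 10 off [0.087, 0.077, -0.073] rot [-0.0001, 0.0125, 0.0016] deg/row 4.5 mm/row 6.8
path [[525, 21, 143], [529, 33, 149], [534, 43, 156], [539, 53, 165], [545, 60, 175]]
N 10 off [-0.006, 0.021, 0.172] rot [-0.0014, 0.012, 0.0013] deg/row 4.4 mm/row 8.7
path [[545, 68, 159], [546, 78, 145], [546, 90, 132], [546, 103, 122], [546, 118, 113]]
True [0.36, 0.49, -0.41, 1.78, -0.28, 1.02, 0.38]
True [0.52, 0.68, -0.49, 1.79, -0.56, 1.06, 0.63]
True [0.61, 0.93, -0.54, 1.78, -0.77, 1.13, 0.86]
True [0.42, 1.01, -0.54, 1.84, -0.96, 0.92, 0.99]
```

Call:
move_arm(offset=[[0.087,0.077,-0.073],[0.087,0.077,-0.073],[0.087,0.077,-0.073],[0.087,0.077,-0.073],[0.087,0.077,-0.073]], delta_rot=[[0,0.0125,0.0016],[0,0.0125,0.0016],[0,0.0125,0.0016],[0,0.0125,0.0016],[0,0.0125,0.0016]])

```text
time_s: 27.02
eef_pos: [531.7, 38.6, 152.1]
tool_rot: [[-0.288, 0.958, -0.008], [0.957, 0.288, 0.048], [0.048, 0.006, -0.999]]
contact_force: [0.1, -0.1, -1.4]
finger_gap: 54.7
grasp_force: 63.1
```

Call:
move_arm(offset=[[0.087,0.077,-0.073],[0.087,0.077,-0.073],[0.087,0.077,-0.073],[0.087,0.077,-0.073],[0.087,0.077,-0.073]], delta_rot=[[0,0.0125,0.0016],[0,0.0125,0.0016],[0,0.0125,0.0016],[0,0.0125,0.0016],[0,0.0125,0.0016]])

```text
time_s: 27.65
eef_pos: [545.6, 60.4, 174.3]
tool_rot: [[-0.216, 0.971, -0.108], [0.878, 0.241, 0.413], [0.427, -0.005, -0.904]]
contact_force: [1.0, 0.0, -0.9]
finger_gap: 54.6
grasp_force: 63.1
```

```bash
python3 - <<'E'
from fin import *
show(); q=np.array(manip.get_obs()['q'])
plan(H,RF,10)
for P,R in((H,RF),(F,RF)):
    r=ik(P,R,seed=q); 
    if r: q=r[0]
    print(bool(r),q.round(2).tolist())
E
```

```text
27.65 q [0.394, 0.501, -0.463, 1.778, -0.249, 1.024, 0.354] p [545.6, 60.4, 174.3] gap 54.6 F [1.0, 0.0, -0.9] g 63.1
N 10 off [-0.005, 0.021, 0.171] rot [-0.0015, 0.0119, 0.0013] deg/row 4.4 mm/row 8.6
path [[546, 68, 159], [546, 78, 145], [546, 90, 132], [546, 103, 122], [546, 118, 113]]
True [0.63, 0.94, -0.57, 1.78, -0.75, 1.12, 0.84]
True [0.42, 1.02, -0.55, 1.84, -0.96, 0.91, 0.99]
```

Call:
move_arm(offset=[[-0.005,0.021,0.171],[-0.005,0.021,0.171],[-0.005,0.021,0.171],[-0.005,0.021,0.171],[-0.005,0.021,0.171]], delta_rot=[[-0.0015,0.0119,0.0013],[-0.0015,0.0119,0.0013],[-0.0015,0.0119,0.0013],[-0.0015,0.0119,0.0013],[-0.0015,0.0119,0.0013]])

```text
time_s: 28.28
eef_pos: [546.1, 83.3, 137.8]
tool_rot: [[-0.131, 0.983, -0.125], [0.674, 0.181, 0.716], [0.727, 0.009, -0.686]]
contact_force: [0.2, -0.4, -1.2]
finger_gap: 54.6
grasp_force: 63.1
```

Call:
move_arm(offset=[[-0.005,0.021,0.171],[-0.005,0.021,0.171],[-0.005,0.021,0.171],[-0.005,0.021,0.171],[-0.005,0.021,0.171]], delta_rot=[[-0.0015,0.0119,0.0013],[-0.0015,0.0119,0.0013],[-0.0015,0.0119,0.0013],[-0.0015,0.0119,0.0013],[-0.0015,0.0119,0.0013]])

```text
time_s: 28.9
eef_pos: [546.4, 117.6, 112.4]
tool_rot: [[-0.045, 0.993, -0.111], [0.371, 0.12, 0.921], [0.928, 0.001, -0.373]]
contact_force: [-0.8, -0.1, -1.5]
finger_gap: 54.6
grasp_force: 63.1
```

```bash
python3 - <<'E'
from fin import *
import cv2
show(); o=manip.get_obs(); q=np.array(o['q']); print((np.array(o['tool_rot'])-RF).round(3).tolist())
for c in('top','side'):
    f=manip.grab_frame(c)
    if c=='side': cv2.imwrite('pics/s3.png',cv2.resize(f['frame'][100:330,130:430],None,fx=2.5,fy=2.5)[:,:,::-1])
    for t in('cup_base','cup_mid','cup','spout','tray_mid','stain_bottle'):print(c,t,[(d['conf'],d['location']) for d in manip.landmark_of(t,c) if d['location'][1]>-60 and d['location'][0]>450])
R=np.array(o['tool_rot']); print('base pred',(o['eef_pos']+R@v).round(1))
s=plan(F+[0,0,30],RF,10); plan(F,RF,5,start=s)
print(ik(F,RF,seed=q))
E
```

```text
28.9 q [0.703, 0.973, -0.674, 1.772, -0.663, 1.065, 0.77] p [546.4, 117.6, 112.4] gap 54.6 F [-0.8, -0.1, -1.5] g 63.1
[[-0.0, 0.0, 0.002], [0.004, -0.002, -0.001], [-0.001, 0.001, -0.004]]
top cup_base [(0.98, [541.4, 116.9, 68.6])]
top cup_mid [(0.84, [551.0, 119.0, 101.8]), (0.21, [540.7, 248.3, -3.8])]
top cup [(0.79, [546.6, 116.6, 132.9]), (0.36, [682.2, 100.4, -3.7])]
top spout [(0.75, [537.5, 248.1, 143.4])]
top tray_mid [(0.78, [538.9, 245.5, 13.9])]
top stain_bottle [(0.67, [672.4, -38.1, -3.7])]
side cup_base [(0.81, [541.7, 113.6, 71.5])]
side cup_mid [(0.83, [547.8, 119.1, 98.9])]
side cup [(0.96, [548.0, 115.1, 132.0])]
side spout [(0.84, [540.8, 251.9, 153.0])]
side tray_mid [(0.66, [539.4, 250.8, 12.1])]
side stain_bottle [(0.6, [675.2, -34.7, 0.5])]
base pred [547.2 117.6  71.3]
N 10 off [0.043, 0.019, 0.263] rot [0.0, 0.0001, -0.0] deg/row 0.0 mm/row 13.4
path [[545, 144, 106], [544, 170, 100], [542, 196, 95], [541, 222, 89], [540, 248, 83]]
N 5 off [-0.111, 0.0, 0.044] rot [0.0, 0.0, -0.0] deg/row 0.0 mm/row 6.0
path [[540, 248, 77], [540, 248, 71], [540, 248, 65], [540, 248, 59], [540, 248, 53]]
[array([ 0.47946971,  1.04766041, -0.63392319,  1.83846058, -0.87669303,
        0.86111322,  0.92842195])]
```

View pics/s3.png

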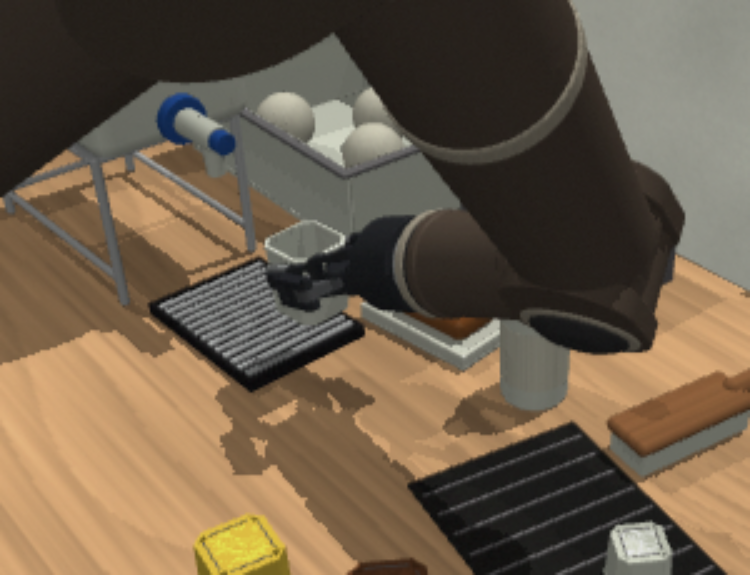

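```bash
python3 - <<'E'
from fin import *
o=manip.get_obs(); q0=np.array(o['q'])
s_,x=pickle.load(open('k.pkl','rb'))
for az in(80,85,90,95):
    R=pose(az,21.7,-1); B=np.array([540.5,248.5,12])-R@v
    for n,P in(('H',B+[3,-130,60]),('F',B)):
        r=ik(P,R,seed=q0)+ik(P,R,n=12)
        print(az,n,[(np.minimum(q-LO,HI-q).min().round(2),q.round(2).tolist()) for q in r])
E
```

```text
80 H [(np.float64(0.16), [0.87, 0.96, -0.8, 1.99, -0.87, 0.75, 0.87]), (np.float64(0.06), [0.8, 0.91, -0.7, 2.0, -0.97, 0.82, 0.95]), (np.float64(0.26), [1.1, 1.26, -1.21, 1.98, -0.15, 0.56, 0.23])]
80 F [(np.float64(0.06), [0.76, 1.2, -0.97, 2.05, -0.97, 0.38, 1.0]), (np.float64(0.06), [0.76, 1.2, -0.97, 2.05, -0.97, 0.38, 1.0]), (np.float64(0.16), [0.93, 1.53, -1.31, 2.04, 0.55, 0.3, -0.38])]
85 H [(np.float64(0.22), [0.81, 0.95, -0.75, 1.93, -0.81, 0.85, 0.84]), (np.float64(0.5), [0.95, 1.08, -0.97, 1.92, -0.53, 0.74, 0.6]), (np.float64(0.08), [0.71, 0.89, -0.59, 1.94, -0.95, 0.94, 0.95])]
85 F [(np.float64(0.06), [0.66, 1.12, -0.84, 1.99, -0.97, 0.55, 0.99]), (np.float64(0.23), [0.88, 1.44, -1.24, 1.98, 0.14, 0.38, 0.02]), (np.float64(0.06), [0.66, 1.12, -0.84, 1.99, -0.97, 0.55, 0.99]), (np.float64(0.27), [0.8, 1.28, -1.07, 1.98, -0.47, 0.4, 0.57])]
90 H [(np.float64(0.25), [0.74, 0.94, -0.67, 1.87, -0.78, 0.97, 0.84]), (np.float64(0.45), [0.87, 1.04, -0.87, 1.86, -0.58, 0.87, 0.67]), (np.float64(0.26), [1.04, 1.29, -1.21, 1.85, -0.06, 0.78, 0.21])]
90 F [(np.float64(0.06), [0.56, 1.06, -0.71, 1.93, -0.97, 0.71, 0.99]), (np.float64(0.11), [0.59, 1.08, -0.76, 1.93, -0.92, 0.68, 0.95]), (np.float64(0.15), [0.89, 1.53, -1.32, 1.91, 0.36, 0.54, -0.15])]
95 H [(np.float64(0.33), [0.71, 0.96, -0.67, 1.81, -0.7, 1.04, 0.8]), (np.float64(0.32), [0.7, 0.96, -0.66, 1.81, -0.71, 1.05, 0.8]), (np.float64(0.39), [0.95, 1.19, -1.08, 1.79, -0.24, 0.9, 0.39])]
95 F [(np.float64(0.14), [0.51, 1.06, -0.67, 1.86, -0.89, 0.81, 0.93]), (np.float64(0.44), [0.73, 1.27, -1.03, 1.85, -0.35, 0.63, 0.49]), (np.float64(0.06), [0.45, 1.02, -0.59, 1.87, -0.97, 0.86, 0.99]), (np.float64(0.21), [0.84, 1.47, -1.26, 1.84, 0.18, 0.63, 0.04])]
```

```bash
python3 - <<'E'
from fin import *
o=manip.get_obs(); q0=np.array(o['q'])
def j6(q):
    R=rz(-q[0])@ry(q[1])@rz(-q[2])@ry(q[3])@rz(-q[4]); return R[:,1]
for az in(91,97):
    R=pose(az,21.7,-1); B=np.array([540.5,248.5,12])-R@v
    H2=B+[3,-130,60]
    for n,P in(('now',None),('H',H2),('Fup',B+[0,0,25]),('F',B)):
        q=q0 if P is None else ik(P,R,seed=q0)[0]
        Pp,RR=(np.array(o['eef_pos']),np.array(o['tool_rot'])) if P is None else (P,R)
        c=Pp-333*RR[:,2]; print(az,n,'wrist',c.round(),'axis',j6(q).round(2),'q5',q[4].round(2))
R=pose(91,21.7,-1); B=np.array([540.5,248.5,12])-R@v
s=plan(B+[3,-60,40],R,5); s=plan(B+[0,0,15],R,5,start=s); plan(B,R,5,start=s)
E
```

```text
91 now wrist [ 584. -188.  237.] axis [0.66 0.35 0.67] q5 -0.66
91 H wrist [ 548. -191.  236.] axis [0.73 0.27 0.64] q5 -0.75
91 Fup wrist [545. -61. 201.] axis [0.8  0.23 0.55] q5 -0.95
91 F wrist [545. -61. 176.] axis [0.83 0.22 0.52] q5 -0.96
97 now wrist [ 584. -188.  237.] axis [0.66 0.35 0.67] q5 -0.66
97 H wrist [ 580. -189.  236.] axis [0.66 0.35 0.66] q5 -0.66
97 Fup wrist [577. -59. 201.] axis [0.74 0.33 0.59] q5 -0.87
97 F wrist [577. -59. 176.] axis [0.77 0.32 0.56] q5 -0.88
N 5 off [0.034, 0.009, 0.29] rot [-0.0031, 0.0002, 0.0012] deg/row 1.2 mm/row 14.6
path [[545, 132, 108], [544, 146, 104], [543, 160, 101], [543, 174, 97], [543, 189, 93]]
N 5 off [-0.004, -0.008, 0.26] rot [0.0, 0.0, 0.0] deg/row 0.0 mm/row 13.0
path [[542, 201, 88], [541, 213, 83], [541, 225, 78], [540, 237, 73], [540, 249, 68]]
N 5 off [-0.056, 0.0, 0.022] rot [0.0, 0.0, 0.0] deg/row 0.0 mm/row 3.0
path [[540, 248, 65], [540, 248, 62], [540, 248, 59], [540, 248, 56], [540, 248, 53]]
```

Call:
move_arm(offset=[[0.034,0.009,0.29],[0.034,0.009,0.29],[0.034,0.009,0.29],[0.034,0.009,0.29],[0.034,0.009,0.29]], delta_rot=[[-0.0031,0.0002,0.0012],[-0.0031,0.0002,0.0012],[-0.0031,0.0002,0.0012],[-0.0031,0.0002,0.0012],[-0.0031,0.0002,0.0012]])

```text
time_s: 30.22
eef_pos: [542.7, 188.9, 92.7]
tool_rot: [[-0.007, 1.0, -0.015], [0.37, 0.016, 0.929], [0.929, 0.001, -0.37]]
contact_force: [0.1, 0.0, -1.0]
finger_gap: 54.7
grasp_force: 63.2
```

Call:
move_arm(offset=[[-0.004,-0.008,0.26],[-0.004,-0.008,0.26],[-0.004,-0.008,0.26],[-0.004,-0.008,0.26],[-0.004,-0.008,0.26]], delta_rot=[[0,0,0],[0,0,0],[0,0,0],[0,0,0],[0,0,0]])

```text
time_s: 30.85
eef_pos: [539.7, 249.3, 67.5]
tool_rot: [[-0.007, 1.0, -0.016], [0.37, 0.017, 0.929], [0.929, 0.001, -0.37]]
contact_force: [-0.2, 0.0, -0.5]
finger_gap: 54.8
grasp_force: 63.2
```

```bash
python3 - <<'E'
from fin import *
import cv2
show(); o=manip.get_obs(); RR=np.array(o['tool_rot']); R=pose(91,21.7,-1); print((RR-R).round(3).tolist())
print('base pred',(o['eef_pos']+RR@v).round(1),'axis',(RR@R0.T@ax).round(3))
for c in('side','wrist','top'):
    f=manip.grab_frame(c)
    if c=='side': cv2.imwrite('pics/s4.png',cv2.resize(f['frame'][100:330,130:430],None,fx=2.5,fy=2.5)[:,:,::-1])
    for t in('cup_base','cup_mid','cup','spout','tray_mid'):print(c,t,[(round(d['conf'],2),d['location']) for d in manip.landmark_of(t,c) if d['location'][1]>150])
B=np.array([540.5,248.5,12])-R@v
plan(B+[0,0,1.5],R,5)
E
```

```text
30.85 q [0.607, 1.074, -0.795, 1.918, -0.858, 0.688, 0.882] p [539.7, 249.3, 67.5] gap 54.8 F [-0.2, 0.0, -0.5] g 63.2
[[-0.0, 0.0, 0.001], [-0.0, -0.001, 0.0], [0.0, 0.001, 0.0]]
base pred [540.5 249.3  26.5] axis [-0.008  0.     1.   ]
side cup_base [(0.78, [536.6, 244.1, 24.5])]
side cup_mid [(0.64, [538.0, 249.5, 55.4])]
side cup [(0.96, [541.7, 248.9, 86.7])]
side spout [(0.92, [540.5, 247.1, 152.2])]
side tray_mid [(0.61, [537.1, 249.4, 11.4])]
wrist cup_base []
wrist cup_mid [(0.85, [541.0, 249.0, 56.2])]
wrist cup [(0.69, [542.3, 250.6, 88.2])]
wrist spout [(0.74, [539.5, 248.3, 153.5])]
wrist tray_mid []
top cup_base [(0.77, [538.7, 249.7, 24.4])]
top cup_mid [(0.72, [544.3, 249.0, 56.9])]
top cup [(0.64, [536.9, 246.2, 90.6])]
top spout [(0.93, [538.8, 251.9, 148.5])]
top tray_mid [(0.86, [539.1, 245.1, 14.6])]
N 5 off [-0.05, 0.0, 0.02] rot [0.0, -0.0, 0.0] deg/row 0.0 mm/row 2.7
path [[540, 249, 65], [540, 249, 63], [540, 249, 60], [540, 249, 57], [540, 249, 54]]
```

View pics/s4.png

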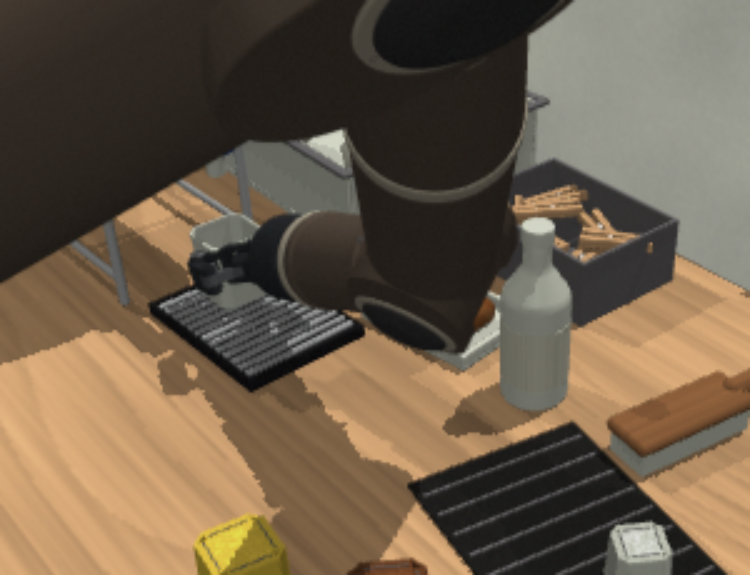

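The side view shows the cup upright over the tray at (225,265), with the wrist clear of the bottle at (535,320). Next I lower it.

Call:
move_arm(offset=[[-0.05,0,0.02],[-0.05,0,0.02],[-0.05,0,0.02],[-0.05,0,0.02],[-0.03,0,0.012]], delta_rot=[[0,0,0],[0,0,0],[0,0,0],[0,0,0],[0,0,0]])

```text
time_s: 32.38
eef_pos: [539.7, 248.6, 55.7]
tool_rot: [[-0.007, 1.0, -0.016], [0.369, 0.017, 0.929], [0.93, 0.0, -0.369]]
contact_force: [-0.2, -2.7, 5.0]
finger_gap: 54.4
grasp_force: 63.4
```

Call:
move_arm(offset=[[-0.01,0,0.004],[-0.01,0,0.004],[-0.008,0,0.003],[0,0,0],[0,0,0]], delta_rot=[[0,0,0],[0,0,0],[0,0,0],[0,0,0],[0,0,0]])

```text
time_s: 33.0
eef_pos: [539.8, 248.9, 55.6]
tool_rot: [[-0.007, 1.0, -0.016], [0.367, 0.017, 0.93], [0.93, 0.001, -0.367]]
contact_force: [-1.0, -3.5, 7.6]
finger_gap: 54.4
grasp_force: 63.6
```

```bash
python3 - <<'E'
from fin import *
show(); o=manip.get_obs(); print('base',(o['eef_pos']+np.array(o['tool_rot'])@v).round(1))
E
```

```text
33.0 q [0.606, 1.099, -0.789, 1.912, -0.854, 0.682, 0.899] p [539.8, 248.9, 55.6] gap 54.4 F [-1.0, -3.5, 7.6] g 63.6
base [540.6 249.1  14.5]
```

Call:
move_arm(offset=[[0,0,0],[0,0,0],[0,0,0],[0,0,0],[0,0,0]], delta_rot=[[0,0,0],[0,0,0],[0,0,0],[0,0,0],[0,0,0]], fingers=-1)

```text
time_s: 33.62
eef_pos: [539.7, 248.5, 54.0]
tool_rot: [[-0.007, 1.0, -0.015], [0.37, 0.017, 0.929], [0.929, 0.001, -0.37]]
contact_force: [0.5, 0.6, -0.3]
finger_gap: 85.4
grasp_force: 0.0
```

```bash
python3 - <<'E'
from fin import *
import cv2
show(); 
for c in('side','wrist'):
    f=manip.grab_frame(c)
    if c=='wrist': cv2.imwrite('pics/w5.png',f['frame'][:,:,::-1])
    for t in('cup_base','cup_mid','cup','spout'):print(c,t,[(round(d['conf'],2),d['location']) for d in manip.landmark_of(t,c) if d['location'][1]>150])
o=manip.get_obs();R=np.array(o['tool_rot'])
plan(np.array(o['eef_pos'])-130*R[:,2],R,10)
E
```

```text
33.62 q [0.605, 1.1, -0.788, 1.912, -0.853, 0.68, 0.899] p [539.7, 248.5, 54.0] gap 85.4 F [0.5, 0.6, -0.3] g 0.0
side cup_base [(0.89, [536.8, 244.6, 14.5])]
side cup_mid [(0.85, [537.7, 250.5, 42.8])]
side cup [(0.65, [542.3, 247.6, 78.6])]
side spout []
wrist cup_base []
wrist cup_mid [(0.82, [541.3, 249.9, 46.1]), (0.23, [541.6, 246.4, 150.5])]
wrist cup [(0.73, [543.8, 251.6, 77.1])]
wrist spout [(0.61, [541.9, 248.9, 149.9])]
N 10 off [-0.0, 0.0, -0.26] rot [0.0, 0.0, 0.0] deg/row 0.0 mm/row 13.0
path [[540, 224, 64], [541, 200, 73], [541, 176, 83], [541, 152, 92], [542, 128, 102]]
```

View pics/w5.png

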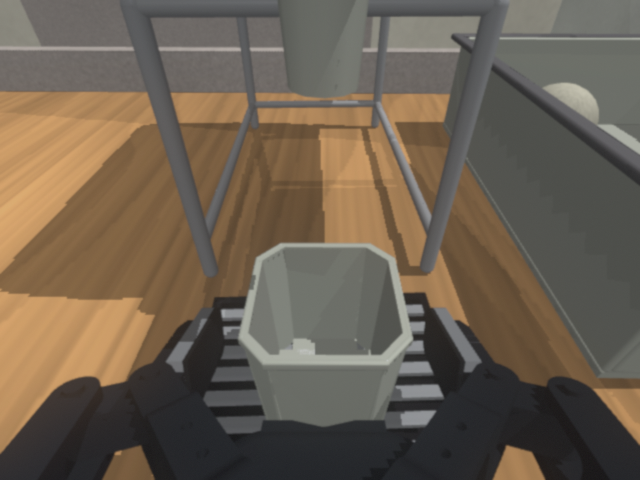

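The wrist view shows the cup standing upright and free between the open fingers at (327,340), in line with the spout at (323,60). Next I retreat.

Call:
move_arm(offset=[[0,0,-0.1],[0,0,-0.26],[0,0,-0.26],[0,0,-0.26],[0,0,-0.26]], delta_rot=[[0,0,0],[0,0,0],[0,0,0],[0,0,0],[0,0,0]])

```text
time_s: 34.75
eef_pos: [540.7, 194.4, 75.4]
tool_rot: [[-0.007, 1.0, -0.015], [0.37, 0.016, 0.929], [0.929, 0.001, -0.37]]
contact_force: [-0.2, -0.3, 0.6]
finger_gap: 85.4
grasp_force: 0.0
```

Call:
move_arm(offset=[[0,0,-0.26],[0,0,-0.26],[0,0,-0.26],[0,0,-0.26],[0,0,-0.26]], delta_rot=[[0,0,0],[0,0,0],[0,0,0],[0,0,0],[0,0,0]])

```text
time_s: 35.38
eef_pos: [541.6, 134.4, 99.4]
tool_rot: [[-0.007, 1.0, -0.016], [0.369, 0.017, 0.929], [0.929, 0.001, -0.369]]
contact_force: [-0.2, 0.3, 0.1]
finger_gap: 85.5
grasp_force: 0.0
```

```bash
python3 - <<'E'
from fin import *
from h import ray
import cv2
show()
for c in('top','side','wrist'):
    f=manip.grab_frame(c)
    if c=='wrist': cv2.imwrite('pics/w6.png',f['frame'][:,:,::-1])
    for t in('cup_base','cup_mid','cup','spout','tray_mid','small_cup','stain_bottle'):print(c,t,[(round(d['conf'],2),d['location']) for d in manip.landmark_of(t,c) if d['location'][1]>150 or t[:2]in('sm','st')])
E
```

```text
35.38 q [0.738, 0.983, -0.708, 1.868, -0.75, 0.923, 0.824] p [541.6, 134.4, 99.4] gap 85.5 F [-0.2, 0.3, 0.1] g 0.0
top cup_base [(0.6, [537.4, 248.1, 10.6])]
top cup_mid [(0.74, [546.4, 248.3, 43.1])]
top cup [(0.58, [540.6, 244.4, 80.7])]
top spout [(0.61, [542.0, 246.6, 146.5])]
top tray_mid [(0.85, [538.1, 246.9, 12.3])]
top small_cup [(0.52, [573.0, -255.4, 6.4])]
top stain_bottle [(0.74, [672.7, -39.6, -1.2])]
side cup_base [(0.57, [538.0, 246.7, 13.2])]
side cup_mid [(0.71, [537.7, 252.1, 41.7])]
side cup [(0.92, [542.8, 250.6, 79.0])]
side spout [(0.68, [540.2, 249.9, 149.1])]
side tray_mid [(0.69, [537.3, 248.9, 12.7])]
side small_cup [(0.66, [573.0, -256.2, 7.4])]
side stain_bottle [(0.61, [676.4, -33.2, 4.0])]
wrist cup_base [(0.59, [541.9, 246.6, 10.5])]
wrist cup_mid [(0.77, [538.7, 251.8, 45.9])]
wrist cup [(0.78, [541.4, 248.2, 78.4])]
wrist spout [(0.68, [541.1, 247.3, 152.5])]
wrist tray_mid []
wrist small_cup []
wrist stain_bottle []
```

View pics/w6.png

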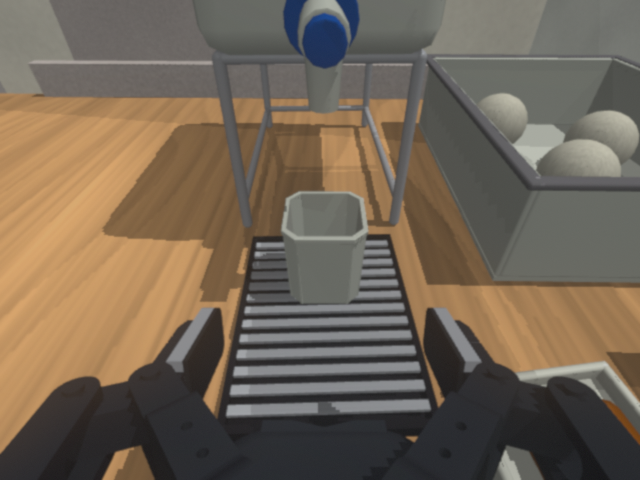

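The cup stands upright under the spout: cup at (325,245), spout at (323,95). The networks put the cup (541,248) and spout (541,248) in line to within about 2 mm, and the small cup and bottle have not moved. The robot is clear, so I hand in.

```bash
python3 -c "
from cell import manip; print(manip.close_job())"
```

```text
the job is handed in; nothing more can be done
None
```

The large cup now stands mouth-up on the drip tray under the middle of the spout, to within about 2 mm by the networks; the small cup and stain bottle are where they were, the tap's button was not pressed on, and the job was handed in at about 36 s.

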